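# Unlock the latch housing and hold its ratchet lever at the third click

### The arm

A 7-joint arm with a two-finger parallel gripper is mounted at the origin on the work surface. World frame = base frame: x ahead of the robot, y to its left, z up, the work surface at z = 0. Lengths are in m, angles in rad, forces in N, time in s.
With the tool pointing down it reaches from about 0.4 to 0.875 m from the base axis. Payload 19.3 kg.
Tool frame: the origin (TCP) lies at the very end of the fingers, on their centre line; the grasp point (between the pads) lies 19 mm behind it; z points along the fingers, y is the direction in which the jaws open and shut (so a half turn about z gives the same grasp; the last joint's range is limited). The gripper opens to 85 mm and grips with 20 to 120 N. Pads are 22 mm wide; open, the fingers measure 114 mm over their backs; the gripper's body (76 mm by 85 mm) begins 54 mm behind the grasp point. The pads swing forward as they close: fully open they stand 13 mm farther back than shut.
Start: joints at [-1.186, 0.521, -0.036, 1.599, 0.021, 1.021, -0.113], TCP at [0.275, 0.561, 0.21] pointing down, gripper open.
Joint ranges: [-2.91, 2.91], [-0.3, 2.13], [-1.5, 1.42], [0.17, 2.43], [-1.26, 4.41], [0.16, 1.93], [-2.52, 2.52]. Speed limits (rad/s): [1.89, 1.89, 2.39, 2.39, 3.01, 3.01, 3.01].

### API

Orientations are given as [roll, pitch, yaw] about the fixed x, y, z axes, in that order (R = Rz(yaw) Ry(pitch) Rx(roll)).
In Python, from workcell import bot gives the robot as it stands. The module is installed in compiled form; this text tells all that it offers.
- The arm moves only by the shell command python3 -m inch 'ROWS' [FORCE]. ROWS is JSON, a list of rows, each an object of numbers: "dx", "dy", "dz": the shift along the tool's x, y, z in mm; "rx", "ry", "rz": the turn, a rotation vector about the tool's x, y, z in rad; "hand": the closure, from -1 (fully open) to 1 (shut), so that 0 is half open. In form: [{"dx": .., "dy": .., "dz": .., "rx": .., "ry": .., "rz": .., "hand": ..}, ...]. A call has 1 to 10 rows; each row shifts and turns the commanded pose from where the row before left it, along the tool's axes as they then stand; what a row does not reach is not made up. A row lasts 1/10 s, in which the tool goes at most 50 mm and 8.59 degrees, less where a joint would pass 70% of its speed; a pose out of reach is approached as far as the arm can. A call with a gripper value outside its range is refused whole. The fingers move at their own pace and stop on an object; FORCE is the grip in N (left out, the last holds). Time passes only in rows, so rows that do not move let the fingers close. It gives the time, the measured TCP pose, the force and the opening at its end, in the units of the state.
- bot.observe(): the state, without advancing time (a new reading comes with each control period).
- bot.grab_frame(name): name is "scene" or "top" or "wrist"; returns (picture, depth): 384x512x3 uint8, red, green, blue; 384x512 float32, m along the optical axis (not along the pixel's ray), 0 where there is no reading.
- bot.get_calibration(name): a dict with "vertical_fov" (degrees; the focal length in pixels is half the picture's height over the tangent of half this angle, whatever the lens; pixels are square), "cx", "cy" (the principal point, pixels), "origin" and "orientation" of the camera in the world. Camera axes: x right, y down, z forward; pixel columns grow to the right and rows downward; lengths in m; the calibration is good to about 2 mm. A picture is of the moment at which its call begins: read the wrist's pose just before it. get_calibration takes no time and is no camera call; for the wrist camera it gives the pose at the moment of the call.
- bot.job_done(): hands the job in, once; it reports no verdict.
Trained networks look in the newest picture that a camera, given by its name, has taken for a name from the list of things; names that differ only in an ending like _2 or _b are one class to them, and where a whole thing is asked for, a point or a joint stands for the part that bears it (a point fixed in the world has none). Each returns a list of dicts, best first, with "score" (0 to 1); they miss things now and then, are a little off and sometimes report something else, mostly with a low value. They report only what shows in the picture. A call takes as long as a camera call. They do not tell look-alikes from the thing itself.
- bot.trace(camera, target): "region" (384x512 bool, what is visible of it) and "box" ([left, top, right, bottom] in pixels, round what is visible of it).
- bot.tip_of(camera, target): "centre" ([row, column] in pixels: a listed point, or the origin of a listed thing).
The state is a dict: "clock": time; "qpos": joint angles; "qd": joint speeds; "joint_efforts": joint torques, N m; "position": TCP position; "tool_rot": TCP orientation; "force": force on the tool from outside, world axes, zero at the start; "moment": the same for the moment, N m; "grip_width": finger opening in m.
Only numpy, scipy, OpenCV 4.12 (cv2) and the standard library are available. Lean on these libraries where they do the work, as an engineer would, in place of code of your own. Each camera call takes 0.05 s, during which the arm holds its last target.

### The job

The bolt of the blue latch housing has to be held part drawn for inspection. Take the red key out of its wooden rack, push it fully down into the slot of the lock cylinder, turn it clockwise to its stop and leave it in the lock; then swing the ratchet lever clockwise by its black grip exactly three clicks, never on to a fourth, and finish while still holding it there against its return spring. Leave the other things on the bench where they are.

Things in the scene. Friction and masses are not known exactly. Their poses are not given: they have to be found in the camera images.
- key: Loose upright key, about 90 g. Steel blade 20 mm (its x) by 8 mm (y), 34 mm long, its last 6 mm stepping down to 14 by 4 mm; above it a red block-shaped bow 36 mm (x) by 14 mm (y), from 34 to 80 mm above the origin, whose underside is the shoulder that stops the blade at full depth. Origin: middle of the blade's lower end, z up. Grip the bow across its 14 mm. Fits either way round (half turn).
- rack: Fixed wooden block 70 mm (x) by 50 mm (y), 40 mm tall, with one slot along its x, 23 by 11 mm, right through; the key stands in it on its shoulder (key origin 6 mm above the bench). Origin at the centre of its underside.
- housing: Fixed blue latch housing, 50 mm tall, on a foot plate 170 by 180 mm. Origin on the bench, on the lever's hinge axis; the box spans x -50 to +100, y -75 to +75 mm. Lock cylinder on top at x = 51 mm, y = 0; the lever sticks out over the robot's side. On top at +y a plunger and its guide, up to 73 mm above the bench; a steel bolt juts 35 mm from the +x face, drawn in 5 mm a click.
- lever_hinge (a point): Point on the lever's vertical hinge axis, 110 mm above the bench, fixed to the housing (axes as the housing).
- lock_mouth (a point): Centre of the top of the round lock cylinder (brass face in a nickel ring, 56 mm across, top 90 mm above the bench), on its turning axis; z up, x along the slot, turning with the cylinder. The slot is 26 by 11 mm with a 4 mm chamfer, 37 mm deep, for the key's blade; fully in, the key's shoulder rests on this face.
- lock (a joint): Turn of the lock cylinder, rad: grows clockwise from above, 0 to its stop at 1.3; starts anywhere from 0 to 0.3 and stays where left (turning takes about 0.1 N m). Until about 1.0 an inner cam blocks the lever. The key has about 0.15 rad of play in the slot.
- lever_grip: Black upright round grip, free to turn on its pin at the end of the lever arm, 20 mm in diameter, 62 mm tall, with a collar 26 mm wide at its lowest 4 mm; origin at the centre of its underside, 67 mm above the bench, 130 mm from the hinge axis. Nothing but the flat arm (top 67 mm above the bench) is below it.
- lever (a joint): Swing of the lever, rad: 0 at rest, growing clockwise from above (grip moves to the housing's +y); end stop 1.25. At 0 the arm points 203 deg counter-clockwise from housing x. Click n seats at 0.25 n (32 mm apart at the grip): the push rises 2 to 3 N over a tooth, then eases. A spring returns it to 0 when let go: 5 N at the grip at rest, 6.5 N at the third click, at most 10 N over a tooth.
- shackle: Bystander: orange bow shackle with steel pin lying flat, about 80 by 75 mm, 16 mm high; origin under its middle.
- level: Bystander: brass spirit level block with a yellow-green vial, 24 by 110 mm, 30 mm high; origin under its centre.
- rivet_a: Bystander: nickel-plated rivet standing on its head, 22 mm across, 30 mm high; origin under its centre.
- rivet_b: Bystander: another rivet, the same.
- grease: Bystander: grease tin with yellow cap, 60 mm across, 55 mm high; origin under its centre.
- driver: Bystander: screwdriver lying on the bench.
There are look-alikes about, which are no part of the job. There is more than one size of the key; the one meant has the size given above.

How it is judged:
On the way, in this order (a step that is already met when the one before it is completed fails the run):
1. the key is fully down in the lock cylinder (horizontal distance between key and lock_mouth below 0.005 m and z of key in the frame of lock_mouth below -0.03 m and angle between the z axis of key and the z axis of lock_mouth, either way round below 0.12 rad), for 0.1 s.
2. the key has turned the cylinder clockwise to its stop, the lever still at rest (value of joint lock above 1.15 rad and horizontal distance between key and lock_mouth below 0.005 m and z of key in the frame of lock_mouth below -0.027 m and value of joint lever below 0.15 rad), for 0.1 s.
3. the lever is held at its third click by the gripper (value of joint lever between 0.66 and 0.84 rad and contact force between the fingers and lever_grip above 1 N), for 0.3 s.
At the end, for the whole second after the job is handed in: The lever stands within 0.09 rad of its third click (0.66 to 0.84 rad), held there by the fingers on its grip with more than 1 N; the lock cylinder is turned past 1.15 rad (stop at 1.3) and the key is still in it, within 5 mm of the axis and at least 27 mm deep (all of step 3 and value of joint lock above 1.15 rad and horizontal distance between key and lock_mouth below 0.005 m and z of key in the frame of lock_mouth below -0.027 m); the arm keeps its last pose, push and grip.
It fails at once if the lever goes on to the fourth click (value of joint lever above 0.9 rad).
It fails at once if a bystander is shifted by more than 30 mm (distance of any of shackle, level, rivet_a, rivet_b, grease, driver from where it was at the start of the episode above 0.03 m).
It also fails if it takes over 72 s, if anything falls off the work surface, if the arm or the gripper's body presses on something with over 40 N, if the wrist force passes 120 N, or if a joint passes its speed limit or range.

## Working session

There is one attempt and no reset: what is moved stays moved. The work goes in short steps, Python scripts to look and compute and a shell command to move; the robot and the scene stay as the last step left them, time stands still between calls to the robot, and variables do not carry over. Pictures are saved under pics/ and viewed, and the job is handed in when it is done.

```bash
mkdir -p pics; ls
cat > h.py <<'E'
import numpy as np, cv2
from workcell import bot
from scipy.spatial.transform import Rotation as R
def cam(name):
    c=bot.get_calibration(name); f=192/np.tan(np.radians(c['vertical_fov'])/2)
    o=np.array(c['orientation'],float)
    Rm=R.from_euler('xyz',o).as_matrix() if o.shape==(3,) else (o if o.shape==(3,3) else R.from_quat(o).as_matrix())
    return f,c['cx'],c['cy'],np.array(c['origin']),Rm
def world(C,d):
    f,cx,cy,o,Rm=C
    v,u=np.mgrid[0:d.shape[0],0:d.shape[1]]
    P=np.stack([(u-cx)/f*d,(v-cy)/f*d,d],-1)
    return P@Rm.T+o
def proj(C,p):
    f,cx,cy,o,Rm=C
    q=(np.asarray(p)-o)@Rm
    return q[...,0]/q[...,2]*f+cx,q[...,1]/q[...,2]*f+cy
E
python3 - <<'E'
from h import *
for n in ['scene','top','wrist']:
    c=bot.get_calibration(n); print(n,c)
    p,d=bot.grab_frame(n); np.savez(f'{n}0.npz',p=p,d=d)
    cv2.imwrite(f'pics/{n}0.png',p[:,:,::-1])
s=bot.observe(); print(s)
E
```

```text
pics
scene {'vertical_fov': 55.28415950389559, 'cx': 251.11188552918748, 'cy': 194.90389503497326, 'origin': array([ 1.0137128 , -0.32182269,  0.77369591]), 'orientation': array([-2.42406309,  0.00831874,  0.88809689])}
top {'vertical_fov': 53.48839548909629, 'cx': 251.43994868027008, 'cy': 188.1852127743914, 'origin': array([0.36891369, 0.06069422, 1.15093933]), 'orientation': array([-2.9546694 , -0.00392101, -1.60005423])}
wrist {'vertical_fov': 69.54229706803923, 'cx': 255.60716207558463, 'cy': 192.9497289666231, 'origin': array([0.21065556, 0.59272054, 0.37356617]), 'orientation': array([2.85770161e+00, 1.66757708e-03, 1.11597121e+00])}
{'clock': 0.15, 'qpos': array([-1.18617443,  0.52185886, -0.03635089,  1.59982725,  0.02122033,
        1.02106575, -0.1128153 ]), 'qd': array([ 0.00015204, -0.00190693, -0.00116489, -0.00031336,  0.00132727,
        0.00030371, -0.00033282]), 'joint_efforts': array([ 1.84231787e-03, -9.27380490e+01,  1.98050559e+00, -3.70052147e+01,
        1.79391640e-02,  6.38111625e-03, -3.47528321e-06]), 'position': array([0.27447874, 0.56124382, 0.2094869 ]), 'tool_rot': array([-3.14082096e+00,  5.44692440e-05,  2.68677323e+00]), 'force': array([-0.39261039, -0.15076644,  0.31514051]), 'moment': array([-0.0019648 , -0.03824688, -0.00629811]), 'grip_width': 0.08518511962444437}
```

View pics/scene0.png

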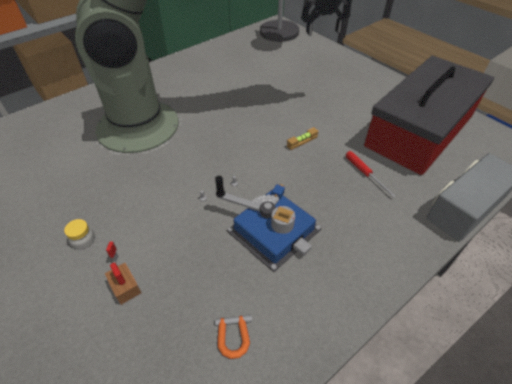

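View pics/top0.png

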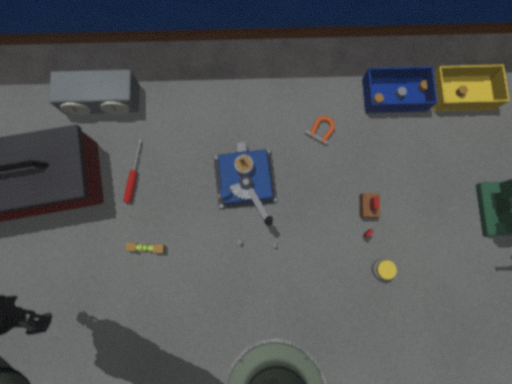

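View pics/wrist0.png

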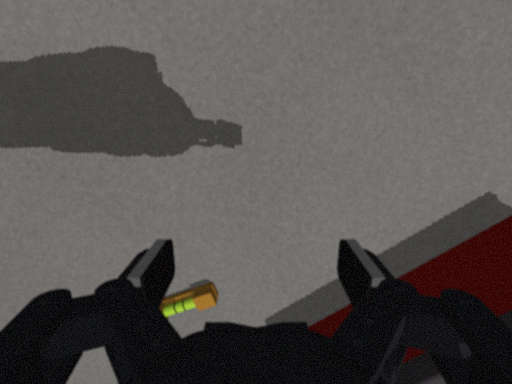

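Scene: the red key in the wooden rack is at (118,274), a small red look-alike lies at (112,249), and the housing is around (275,225) with the black grip at (220,186). Top: the rack and key are at (374,204), the look-alike at (369,233), the housing at (245,180), the lock at (244,164) and the grip at (268,220). Next I'll measure these.

```bash
cat > m.py <<'E'
from h import *
for n in ['top','scene']:
    C=cam(n); p,d=bot.grab_frame(n); W=world(C,d)
    for t in ['key','rack','housing','lock_mouth','lever_hinge','lever_grip','rivet_a','grease','shackle']:
        for r in bot.tip_of(n,t)[:3]:
            v,u=r['centre']; v,u=int(round(v)),int(round(u))
            print(n,t,round(r['score'],2),(u,v),W[v,u].round(3))
    for t in ['key','rack','lock_mouth','lever_grip']:
        for r in bot.trace(n,t)[:3]:
            m=r['region']; P=W[m]; P=P[P[:,2]<0.3]
            print(n,'trace',t,round(r['score'],2),r['box'],m.sum(),P.mean(0).round(3),P.min(0).round(3),P.max(0).round(3))
    
    k=(p[:,:,0]>90)&(p[:,:,1]<60)&(p[:,:,2]<60)
    b=(cv2.connectedComponentsWithStats(k.astype(np.uint8)))
    for i in range(1,b[0]):
        if b[2][i,4]>15: 
            P=W[b[1]==i]; print('red',b[2][i],P.mean(0).round(3),P[:,2].max().round(3))
    print(cam(n)[3])
E
python3 m.py
python3 - <<'E'
import cv2
a=cv2.imread('pics/scene0.png')[225:315,60:170]; cv2.imwrite('pics/crop1.png',cv2.resize(a,None,fx=6,fy=6,interpolation=cv2.INTER_CUBIC))
a=cv2.imread('pics/top0.png')[135:235,200:300]; cv2.imwrite('pics/crop2.png',cv2.resize(a,None,fx=6,fy=6,interpolation=cv2.INTER_CUBIC))
E
```

```text
top key 0.58 (367, 206) [ 0.516 -0.289  0.04 ]
top key 0.46 (367, 232) [ 0.439 -0.279  0.05 ]
top rack 0.68 (367, 203) [ 0.525 -0.29   0.036]
top housing 0.56 (248, 186) [0.58 0.06 0.07]
top lock_mouth 0.68 (243, 163) [0.654 0.073 0.05 ]
top lever_hinge 0.97 (245, 182) [0.59  0.069 0.079]
top lever_grip 0.54 (267, 221) [0.472 0.012 0.122]
top lever_grip 0.29 (380, 268) [ 0.337 -0.304  0.059]
top lever_grip 0.27 (322, 128) [ 0.775 -0.18  -0.003]
top rivet_a 0.51 (241, 246) [0.411 0.086 0.003]
top rivet_a 0.49 (274, 242) [ 0.421 -0.013 -0.002]
top grease 0.59 (381, 266) [ 0.342 -0.308  0.056]
top grease 0.5 (246, 178) [0.603 0.065 0.074]
top shackle 0.88 (323, 128) [ 0.774 -0.182  0.001]
top trace key 0.66 [235.0, 153.9, 253.9, 173.8] 323 [0.638 0.073 0.082] [0.614 0.047 0.047] [0.668 0.1   0.094]
top trace key 0.6 [365.2, 227.6, 374.4, 238.7] 62 [ 0.436 -0.282  0.045] [ 0.425 -0.309 -0.007] [ 0.448 -0.272  0.063]
top trace key 0.48 [367.6, 196.3, 382.4, 212.6] 112 [ 0.518 -0.299  0.073] [ 0.501 -0.325  0.039] [ 0.535 -0.293  0.089]
top trace rack 0.69 [306.7, 117.0, 335.8, 143.3] 347 
[... 1379 characters left out ...]
.295  0.006] [ 0.451 -0.274  0.063]
scene trace rack 0.74 [215.8, 178.1, 224.8, 196.6] 186 [0.478 0.005 0.095] [ 0.373 -0.006 -0.002] [0.49  0.075 0.13 ]
scene trace rack 0.71 [106.9, 263.8, 140.0, 302.7] 674 [ 0.534 -0.302  0.034] [ 0.485 -0.328 -0.001] [ 0.557 -0.276  0.048]
scene trace lock_mouth 0.58 [272.8, 206.6, 296.9, 234.4] 529 [0.648 0.065 0.081] [0.615 0.043 0.051] [0.671 0.096 0.092]
red [ 0  0 15  6 41] [-0.71  -0.124  0.218] 0.228
red [346 152  25  25 200] [0.603 0.41  0.019] 0.028
red [431 155   8   8  16] [0.74  0.578 0.039] 0.069
red [107 243   9  15  94] [ 0.442 -0.286  0.047] 0.063
red [111 264  14  21 146] [ 0.527 -0.304  0.071] 0.088
[ 1.0137128  -0.32182269  0.77369591]
```

View pics/crop1.png

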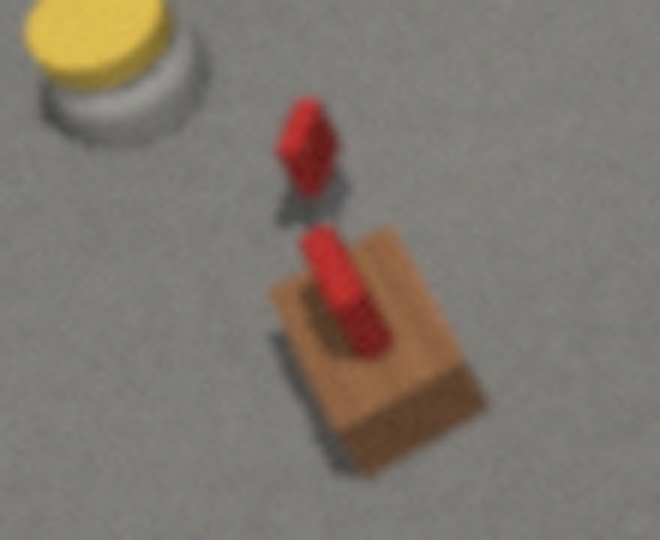

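View pics/crop2.png

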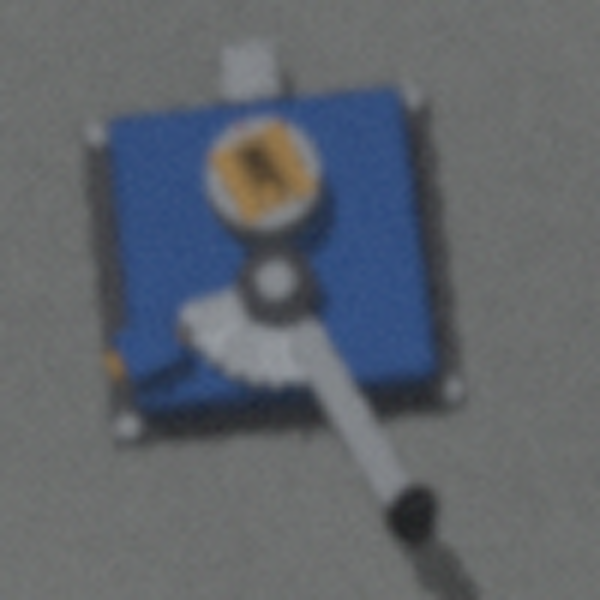

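The red candidates are the rack key at scene (118,274), with its top at z≈0.088 (6+80 mm expected), and the small key at (112,249), with its top at 0.063. I choose the rack key; the crop shows it standing in the wooden block. The network's "key" hit at top (244,164) is the lock itself. Next I'll move the wrist camera toward the housing.

```bash
python3 -m inch '[{"dx":-38,"dy":-27.5,"dz":-8,"hand":-1},{"dx":-38,"dy":-27.5,"dz":-8,"hand":-1},{"dx":-38,"dy":-27.5,"dz":-8,"hand":-1},{"dx":-38,"dy":-27.5,"dz":-8,"hand":-1},{"dx":-38,"dy":-27.5,"dz":-8,"hand":-1},{"dx":-38,"dy":-27.5,"dz":-8,"hand":-1},{"dx":-38,"dy":-27.5,"dz":-8,"hand":-1},{"dx":-38,"dy":-27.5,"dz":-8,"hand":-1},{"dx":-38,"dy":-27.5,"dz":-8,"hand":-1},{"dx":-38,"dy":-27.5,"dz":-8,"hand":-1}]' 40
python3 - <<'E'
from h import *
print(bot.observe()['qpos'].round(2))
C=cam('wrist');p,d=bot.grab_frame('wrist');cv2.imwrite('pics/w1.png',p[:,:,::-1]);print(C); np.savez('w1.npz',p=p,d=d,o=C[3],R=C[4])
E
```

```text
[-1.19  0.52 -0.04  1.6   0.02  1.02 -0.11]
(np.float64(276.54884294824143), 255.60716207558463, 192.9497289666231, array([0.21071892, 0.5928516 , 0.37406816]), array([[ 4.39330940e-01,  8.62470681e-01,  2.51262115e-01],
       [ 8.98325023e-01, -4.21580404e-01, -1.23620859e-01],
       [-6.92182276e-04,  2.80025514e-01, -9.59992309e-01]]))schema error: expected keys dx, dy, dz, rx, ry, rz, hand
```

View pics/w1.png

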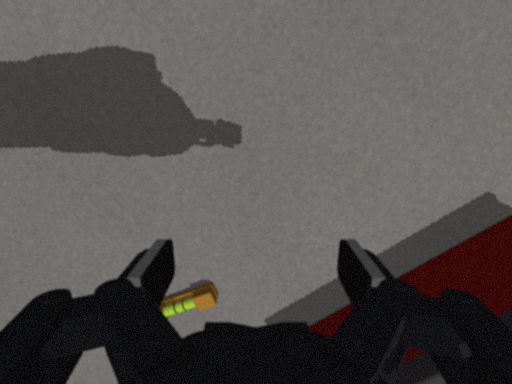

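The call was refused because every key is needed in each row, so the arm hasn't moved and the view is unchanged. Resending with full rows.

```bash
python3 -m inch '[{"dx":-38,"dy":-27.5,"dz":-8,"rx":0,"ry":0,"rz":0,"hand":-1},{"dx":-38,"dy":-27.5,"dz":-8,"rx":0,"ry":0,"rz":0,"hand":-1},{"dx":-38,"dy":-27.5,"dz":-8,"rx":0,"ry":0,"rz":0,"hand":-1},{"dx":-38,"dy":-27.5,"dz":-8,"rx":0,"ry":0,"rz":0,"hand":-1},{"dx":-38,"dy":-27.5,"dz":-8,"rx":0,"ry":0,"rz":0,"hand":-1},{"dx":-38,"dy":-27.5,"dz":-8,"rx":0,"ry":0,"rz":0,"hand":-1},{"dx":-38,"dy":-27.5,"dz":-8,"rx":0,"ry":0,"rz":0,"hand":-1},{"dx":-38,"dy":-27.5,"dz":-8,"rx":0,"ry":0,"rz":0,"hand":-1},{"dx":-38,"dy":-27.5,"dz":-8,"rx":0,"ry":0,"rz":0,"hand":-1},{"dx":-38,"dy":-27.5,"dz":-8,"rx":0,"ry":0,"rz":0,"hand":-1}]' 40
python3 - <<'E'
from h import *
s=bot.observe();print(s['clock'],s['qpos'].round(2),s['position'],s['tool_rot'])
C=cam('wrist');p,d=bot.grab_frame('wrist');cv2.imwrite('pics/w2.png',p[:,:,::-1]);print(C[3]); np.savez('w2.npz',p=p,d=d,o=C[3],R=C[4])
E
```

```text
clock: 2.6
position: [0.4957, 0.1456, 0.2905]
tool_rot: [3.141, 0.0, 2.687]
force: [0.6, -0.4, -0.5]
grip_width: 0.0854
2.6 [-0.5   0.27  0.13  1.78 -0.04  1.09  0.75] [0.49572396 0.14564109 0.29053499] [3.14108309e+00 3.58605898e-04 2.68688712e+00]
[0.43178954 0.17698727 0.45469013]
```

View pics/w2.png

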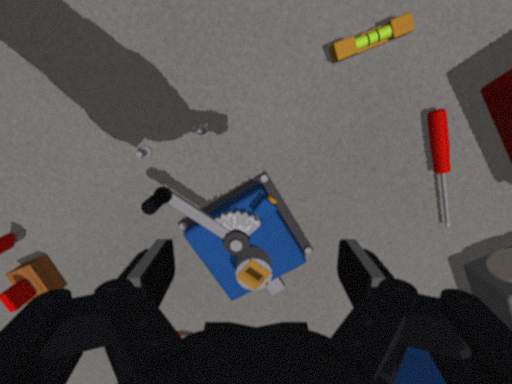

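Wrist view: lock at (254,272) with its slot running diagonally, hinge at (236,244), grip at (157,200), rack at (40,275) with the red bow at (18,294). I'll measure the housing geometry from this picture.

Run:
```python
from h import *
z=np.load('w2.npz'); c=bot.get_calibration('wrist'); C=(192/np.tan(np.radians(c['vertical_fov'])/2),c['cx'],c['cy'],z['o'],z['R'])
W=world(C,z['d']);p=z['p'].astype(int)
print(C[0])
# lock top
v,u=np.mgrid[0:384,0:512]
near=(np.hypot(u-254,v-272)<30)
m=near&(abs(W[...,2]-0.09)<0.004)
P=W[m];print('locktop',m.sum(),P.mean(0),P.min(0),P.max(0)); 
(x,y),r=cv2.minEnclosingCircle(P[:,:2].astype(np.float32)*1000);print('circ',x,y,r)
mb=near&(p[...,0]-p[...,2]>50)&(W[...,2]>0.07)
print('brass',mb.sum(),W[mb].mean(0))
bl=(p[...,2]-p[...,0]>45)&(abs(W[...,2]-0.05)<0.006)&(v<330)&(u>180)&(u<310)
print('blue',bl.sum(),cv2.minAreaRect(W[bl][:,:2].astype(np.float32)*1000))
g=(np.hypot(u-157,v-200)<20)&(p.sum(-1)<110)&(W[...,2]>0.08); P=W[g]
print('grip',g.sum(),P.mean(0)); t=P[P[:,2]>0.124]; print('griptop',len(t),t.mean(0),cv2.minEnclosingCircle(t[:,:2].astype(np.float32)*1000))
h=(np.hypot(u-236,v-244)<20);P=W[h&(W[...,2]>0.1)];print('hinge',len(P),P.mean(0) if len(P) else 0,P.max(0) if len(P) else 0)
for (uu,vv) in [(236,244),(254,272)]: print(W[vv,uu])
a=z['p'][220:310,200:310,::-1]; cv2.imwrite('pics/c3.png',cv2.resize(a,None,fx=7,fy=6.6,interpolation=cv2.INTER_CUBIC))
for t in ['lock_mouth','lever_hinge','lever_grip','key','rack']:
  for r in bot.tip_of('wrist',t)[:2]: 
    vv,uu=np.array(r['centre']).round(1); print(t,r['score'],uu,vv,W[int(vv),int(uu)].round(4))
```

```text
276.54884294824143
locktop 808 [0.63932672 0.07171121 0.08903086] [0.61296778 0.04335462 0.08601291] [0.66838943 0.09831596 0.09245217]
circ 640.5140380859375 71.02253723144531 28.022537231445312
brass 508 [0.64096749 0.07103851 0.09085462]
blue 4270 ((613.6181640625, 69.66742706298828), (148.9700469970703, 147.68199157714844), 4.999273300170898)
grip 344 [0.47417535 0.01083377 0.11355188]
griptop 150 [0.47510652 0.00779949 0.12783675] ((475.2803039550781, 6.42193603515625), 8.877583503723145)
hinge 4 [0.43178954 0.17698727 0.45469013] [0.43178954 0.17698727 0.45469013]
[0.58835219 0.06784883 0.08037228]
[0.64740045 0.06869172 0.07205791]
lock_mouth 0.72 251.1 275.1 [0.6423 0.0662 0.0859]
lever_hinge 0.66 235.5 255.4 [0.6187 0.0479 0.0482]
lever_grip 0.74 161.1 196.7 [0.4732 0.0147 0.0979]
key 0.72 22.0 236.7 [ 0.4391 -0.2849  0.0083]
key 0.71 42.6 276.8 [ 0.5142 -0.2767  0.0338]
rack 0.67 46.9 274.2 [ 0.5158 -0.2771  0.0252]
```

View pics/c3.png

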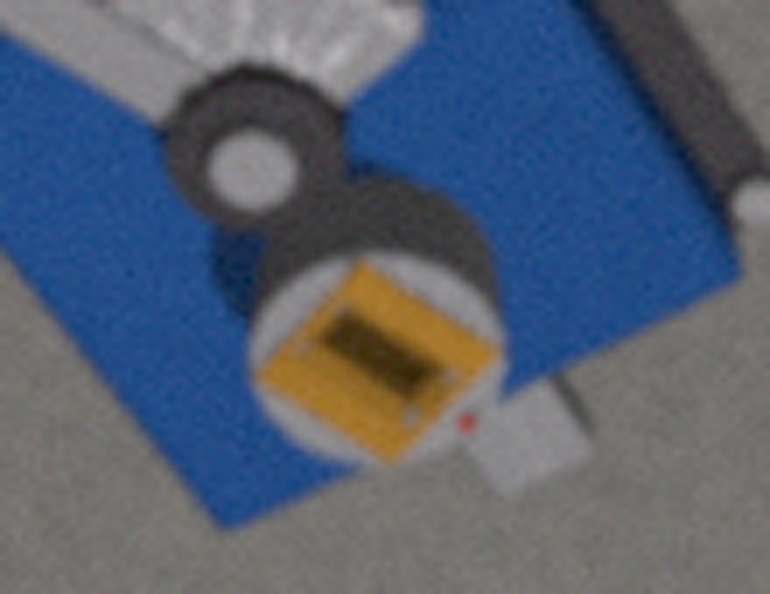

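Run:
```python
from h import *
z=np.load('w2.npz'); c=bot.get_calibration('wrist'); f=192/np.tan(np.radians(c['vertical_fov'])/2)
p=z['p'].astype(int);v,u=np.mgrid[0:384,0:512]
def plane(u,v,h):
    r=np.stack([(u-c['cx'])/f,(v-c['cy'])/f,np.ones_like(u,float)],-1)@z['R'].T
    return z['o']+r*((h-z['o'][2])/r[...,2])[...,None]
Q=plane(u.astype(float),v.astype(float),0.09)
m=(np.hypot(Q[...,0]-.640,Q[...,1]-.0715)<0.0165)&(p[...,0]<110)
w=np.clip(130-p[...,0],0,None)*(np.hypot(Q[...,0]-.640,Q[...,1]-.0715)<0.0165)
P=Q[m][:,:2];print(m.sum(),P.mean(0))
print(cv2.minAreaRect(P.astype(np.float32)*1000)); 
X=P-P.mean(0);e,V=np.linalg.eigh(X.T@X/len(X));print(np.sqrt(e)*np.sqrt(12)*1000,np.degrees(np.arctan2(V[1,1],V[0,1])))
# brass square
m=(np.hypot(Q[...,0]-.640,Q[...,1]-.0715)<0.028)&((p[...,0]-p[...,2]>50)|m)
print('brass',cv2.minAreaRect(Q[m][:,:2].astype(np.float32)*1000))
# key/rack: rotated crops
a=z['p'][225:325,0:100,::-1]; cv2.imwrite('pics/c4.png',cv2.resize(a,None,fx=6,fy=6,interpolation=cv2.INTER_CUBIC))
```

```text
106 [0.63948663 0.07228201]
((639.3671264648438, 72.02471160888672), (25.287599563598633, 10.487138748168945), 26.57727813720703)
[10.5183398  25.59282119] -154.71797053105055
brass ((644.4229125976562, 72.36210632324219), (45.01875686645508, 38.048057556152344), 26.06107521057129)
```

View pics/c4.png

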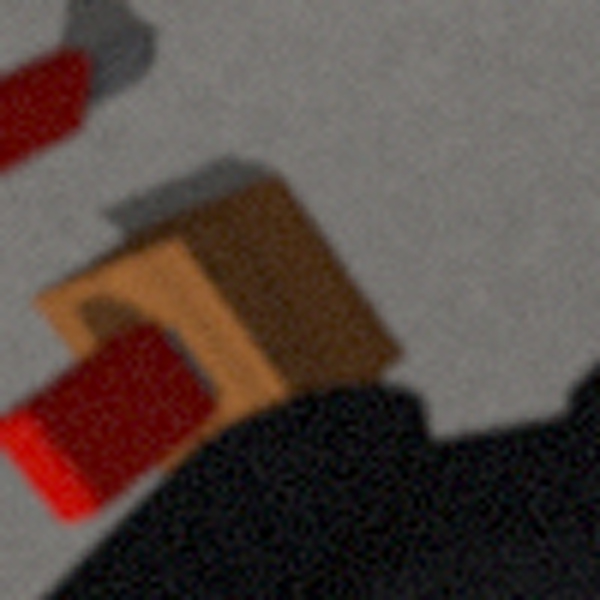

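The slot centre is (0.6394, 0.0721) at 25.5°, and the fitted size of 25×10.5 mm matches the 26×11 mm slot. The housing yaw is 5°. The rack key shows in the crop at (110,410). Moving over the rack.

```bash
python3 -m inch '[{"dx":-22,"dy":-39,"dz":0,"rx":0,"ry":0,"rz":0,"hand":-1},{"dx":-22,"dy":-39,"dz":0,"rx":0,"ry":0,"rz":0,"hand":-1},{"dx":-22,"dy":-39,"dz":0,"rx":0,"ry":0,"rz":0,"hand":-1},{"dx":-22,"dy":-39,"dz":0,"rx":0,"ry":0,"rz":0,"hand":-1},{"dx":-22,"dy":-39,"dz":0,"rx":0,"ry":0,"rz":0,"hand":-1},{"dx":-22,"dy":-39,"dz":0,"rx":0,"ry":0,"rz":0,"hand":-1},{"dx":-22,"dy":-39,"dz":0,"rx":0,"ry":0,"rz":0,"hand":-1},{"dx":-22,"dy":-39,"dz":0,"rx":0,"ry":0,"rz":0,"hand":-1},{"dx":-22,"dy":-39,"dz":0,"rx":0,"ry":0,"rz":0,"hand":-1},{"dx":-22,"dy":-39,"dz":0,"rx":0,"ry":0,"rz":0,"hand":-1}]'; python3 -m inch '[{"dx":0,"dy":0,"dz":10,"rx":0,"ry":0,"rz":-0.11,"hand":-1},{"dx":0,"dy":0,"dz":10,"rx":0,"ry":0,"rz":-0.11,"hand":-1},{"dx":0,"dy":0,"dz":10,"rx":0,"ry":0,"rz":-0.11,"hand":-1},{"dx":0,"dy":0,"dz":10,"rx":0,"ry":0,"rz":-0.12,"hand":-1},{"dx":0,"dy":0,"dz":0,"rx":0,"ry":0,"rz":0,"hand":-1}]'
cat > look.py <<'E'
import sys
from h import *
n=sys.argv[1]
s=bot.observe();print(s['clock'],s['qpos'].round(2),s['position'].round(4),s['tool_rot'].round(4),s['force'].round(1),round(s['grip_width'],4))
C=cam('wrist');p,d=bot.grab_frame('wrist');cv2.imwrite(f'pics/{n}.png',p[:,:,::-1]); np.savez(f'{n}.npz',p=p,d=d,o=C[3],R=C[4])
E
python3 look.py w3
```

```text
clock: 3.9
position: [0.522, -0.2998, 0.2897]
tool_rot: [3.141, -0.0, 2.689]
force: [-0.0, 1.2, 1.3]
grip_width: 0.0854
clock: 4.4
position: [0.5215, -0.298, 0.2486]
tool_rot: [3.14, -0.002, 3.141]
force: [-0.9, -0.4, 0.4]
grip_width: 0.0853
4.4 [ 0.27  0.45  0.22  1.63 -0.11  1.07  2.09] [ 0.5215 -0.298   0.2486] [ 3.1402e+00 -1.8000e-03  3.1409e+00] [-0.9 -0.4  0.4] 0.0853
```

View pics/w3.png

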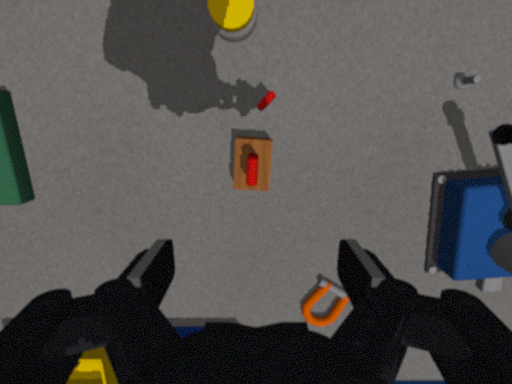

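Rack at (252,163), key bow top at (252,168), small look-alike at (266,100), shackle at (325,303). I'll measure the bow and rack.

```bash
cat > meas.py <<'E'
from h import *
def load(n):
    z=np.load(n+'.npz'); c=bot.get_calibration('wrist'); f=192/np.tan(np.radians(c['vertical_fov'])/2)
    return z,(f,c['cx'],c['cy'],z['o'],z['R'])
def plane(C,h):
    f,cx,cy,o,Rm=C; v,u=np.mgrid[0:384,0:512].astype(float)
    r=np.stack([(u-cx)/f,(v-cy)/f,np.ones_like(u)],-1)@Rm.T
    return o+r*((h-o[2])/r[...,2])[...,None]
def rect(P): 
    r=cv2.minAreaRect(P[:,:2].astype(np.float32)*1000); return [np.round(x,1) for x in r]
E
python3 - <<'E'
from meas import *
z,C=load('w3');W=world(C,z['d']);p=z['p'].astype(int)
v,u=np.mgrid[0:384,0:512]
near=(abs(u-252)<30)&(abs(v-168)<45)
red=near&(p[...,0]>90)&(p[...,1]<50)&(v>130)
print(red.sum(), np.histogram(W[red][:,2],10))
Q=plane(C,0.086)
top=red&(W[...,2]>0.082); print('bowtop plane',rect(Q[top]),'depth',rect(W[top]),np.median(W[top][:,2]))
R4=plane(C,0.04)
wood=near&(p[...,0]-p[...,2]>40)&(abs(W[...,2]-.04)<.005)|red; print('wood',rect(R4[near&(p[...,0]-p[...,2]>40)&(abs(W[...,2]-.04)<.005)&~red]), np.median(W[near&(p[...,0]-p[...,2]>40)&~red][:,2]))
a=z['p'][120:210,205:305,::-1]; cv2.imwrite('pics/c5.png',cv2.resize(a,None,fx=6,fy=6,interpolation=cv2.INTER_CUBIC))
E
```

```text
310 (array([  5, 304,   0,   0,   0,   0,   0,   0,   0,   1]), array([0.04011314, 0.07739148, 0.11466982, 0.15194816, 0.1892265 ,
       0.22650484, 0.26378318, 0.30106151, 0.33833985, 0.37561819,
       0.41289653]))
bowtop plane [array([ 518. , -302.7]), array([13.2, 34.3]), np.float64(89.4)] depth [array([ 493.4, -302.5]), array([13.4, 85.6]), np.float64(89.4)] 0.08545456101242466
wood [array([ 518. , -302.7]), array([50. , 70.5]), np.float64(86.2)] 0.03992471651855453
```

View pics/c5.png

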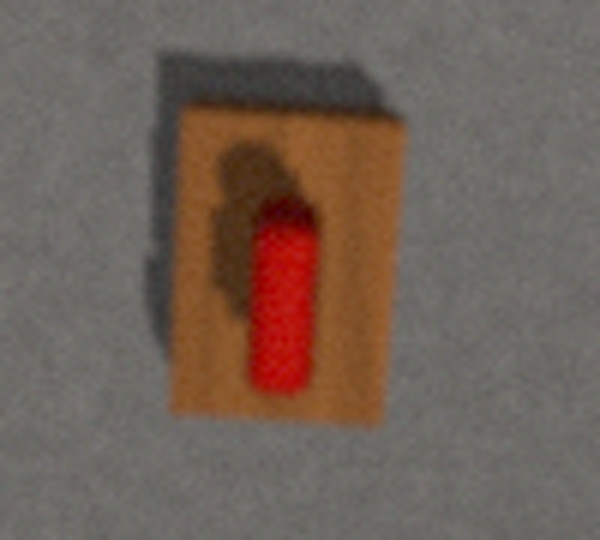

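The bow top measures 13×34 mm at z 0.0855 (14×36 at 0.086 expected), and its centre agrees with the rack centre at (0.518, -0.3027). The key axis is about -1° to -4°. Descending.

```bash
python3 -m inch '[{"dx":3.5,"dy":-4.7,"dz":40,"rx":0,"ry":0,"rz":0.043,"hand":-1},{"dx":0,"dy":0,"dz":40,"rx":0,"ry":0,"rz":0,"hand":-1},{"dx":0,"dy":0,"dz":40,"rx":0,"ry":0,"rz":0,"hand":-1},{"dx":0,"dy":0,"dz":10,"rx":0,"ry":0,"rz":0,"hand":-1},{"dx":0,"dy":0,"dz":0,"rx":0,"ry":0,"rz":0,"hand":-1},{"dx":0,"dy":0,"dz":0,"rx":0,"ry":0,"rz":0,"hand":-1}]';python3 look.py w4
```

```text
clock: 5.05
position: [0.5189, -0.3046, 0.1218]
tool_rot: [-3.141, 0.002, 3.093]
force: [1.1, -0.7, 0.1]
grip_width: 0.0855
5.05 [ 0.3   0.6   0.2   1.75 -0.15  0.8   2.09] [ 0.5189 -0.3046  0.1218] [-3.1407e+00  2.0000e-03  3.0928e+00] [ 1.1 -0.7  0.1] 0.0855
```

View pics/w4.png

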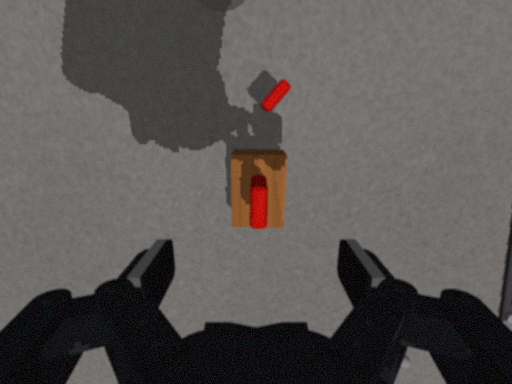

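The key bow top is at (259,207), about midway between the fingers (columns 172 and 340). I'll re-measure from this closer view.

Run:
```python
from meas import *
z,C=load('w4');W=world(C,z['d']);p=z['p'].astype(int)
v,u=np.mgrid[0:384,0:512]
near=(abs(u-258)<40)&(abs(v-190)<50)
red=near&(p[...,0]>90)&(p[...,1]<50)&(v>140)
Q=plane(C,0.086);top=red&(W[...,2]>0.080)&(W[...,2]<.1)
print('bowtop',rect(Q[top]),rect(W[top]),np.median(W[top][:,2]))
X=Q[top][:,:2];X=X-X.mean(0);e,V=np.linalg.eigh(X.T@X);print(np.degrees(np.arctan2(V[1,1],V[0,1])))
m=near&(p[...,0]-p[...,2]>40)&(abs(W[...,2]-.04)<.005)&~red
print('wood',rect(plane(C,.04)[m]))
```

```text
bowtop [array([ 517.1, -302.3]), array([13., 34.]), np.float64(86.9)] [array([ 518. , -302.3]), array([13.2, 34.1]), np.float64(86.8)] 0.08553964543505715
176.3733279051972
wood [array([ 518.2, -302.4]), array([50. , 70.5]), np.float64(85.8)]
```

```bash
python3 -m inch '[{"dx":1.4,"dy":2.2,"dz":20,"rx":0,"ry":0,"rz":0.014,"hand":-1},{"dx":0,"dy":0,"dz":22,"rx":0,"ry":0,"rz":0,"hand":-1},{"dx":0,"dy":0,"dz":20,"rx":0,"ry":0,"rz":0,"hand":-1},{"dx":0,"dy":0,"dz":10,"rx":0,"ry":0,"rz":0,"hand":-1},{"dx":0,"dy":0,"dz":0,"rx":0,"ry":0,"rz":0,"hand":-1},{"dx":0,"dy":0,"dz":0,"rx":0,"ry":0,"rz":0,"hand":-1}]'
```

```text
clock: 5.7
position: [0.5173, -0.3024, 0.0492]
tool_rot: [-3.141, 0.001, 3.079]
force: [0.4, 0.0, 0.8]
grip_width: 0.0852
```

```bash
python3 -m inch '[{"dx":0,"dy":0,"dz":0,"rx":0,"ry":0,"rz":0,"hand":0.5},{"dx":0,"dy":0,"dz":0,"rx":0,"ry":0,"rz":0,"hand":1},{"dx":0,"dy":0,"dz":0,"rx":0,"ry":0,"rz":0,"hand":1},{"dx":0,"dy":0,"dz":0,"rx":0,"ry":0,"rz":0,"hand":1},{"dx":0,"dy":0,"dz":0,"rx":0,"ry":0,"rz":0,"hand":1},{"dx":0,"dy":0,"dz":0,"rx":0,"ry":0,"rz":0,"hand":1},{"dx":0,"dy":0,"dz":0,"rx":0,"ry":0,"rz":0,"hand":1},{"dx":0,"dy":0,"dz":0,"rx":0,"ry":0,"rz":0,"hand":1},{"dx":0,"dy":0,"dz":0,"rx":0,"ry":0,"rz":0,"hand":1},{"dx":0,"dy":0,"dz":0,"rx":0,"ry":0,"rz":0,"hand":1}]' 60; python3 look.py w5
```

```text
clock: 6.7
position: [0.5167, -0.3021, 0.0481]
tool_rot: [-3.141, 0.0, 3.08]
force: [-1.6, 0.1, 5.7]
grip_width: 0.0124
6.7 [ 0.31  0.7   0.17  1.8  -0.18  0.66  2.1 ] [ 0.5167 -0.3021  0.0481] [-3.1414e+00  3.0000e-04  3.0797e+00] [-1.6  0.1  5.7] 0.0124
```

View pics/w5.png

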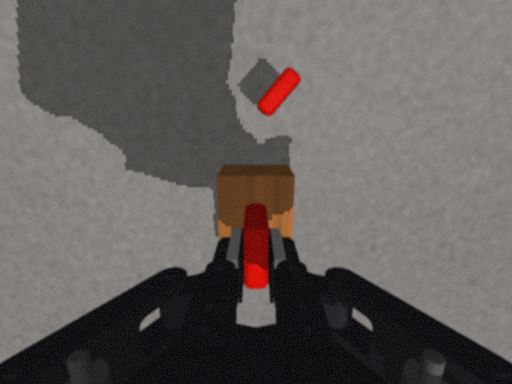

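The bow is held between the pads at (256,245) with an opening of 12.4 mm. Lifting.

```bash
python3 -m inch '[{"dx":0,"dy":0,"dz":-10,"rx":0,"ry":0,"rz":0,"hand":1},{"dx":0,"dy":0,"dz":-20,"rx":0,"ry":0,"rz":0,"hand":1},{"dx":0,"dy":0,"dz":-20,"rx":0,"ry":0,"rz":0,"hand":1},{"dx":0,"dy":0,"dz":-35,"rx":0,"ry":0,"rz":0,"hand":1},{"dx":0,"dy":0,"dz":-35,"rx":0,"ry":0,"rz":0,"hand":1},{"dx":0,"dy":0,"dz":-35,"rx":0,"ry":0,"rz":0,"hand":1},{"dx":0,"dy":0,"dz":0,"rx":0,"ry":0,"rz":0,"hand":1},{"dx":0,"dy":0,"dz":0,"rx":0,"ry":0,"rz":0,"hand":1}]'; python3 look.py w6
python3 - <<'E'
from h import *
p,d=bot.grab_frame('scene');cv2.imwrite('pics/s6.png',p[:,:,::-1])
a=p[200:310,70:200,::-1]; cv2.imwrite('pics/s6c.png',cv2.resize(a,None,fx=5,fy=5,interpolation=cv2.INTER_CUBIC))
E
```

```text
clock: 7.55
position: [0.5168, -0.3019, 0.2038]
tool_rot: [-3.141, 0.001, 3.08]
force: [-0.2, 0.2, -1.2]
grip_width: 0.0123
7.55 [ 0.27  0.49  0.23  1.69 -0.13  0.97  2.06] [ 0.5168 -0.3019  0.2038] [-3.1412e+00  1.4000e-03  3.0798e+00] [-0.2  0.2 -1.2] 0.0123
```

View pics/w6.png

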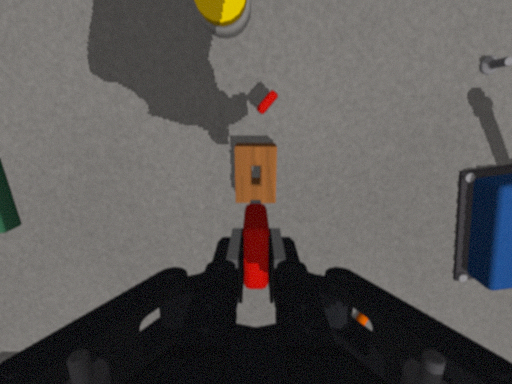

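View pics/s6.png

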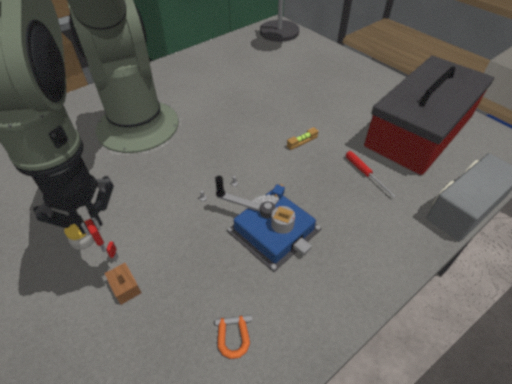

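The key is out and the rack slot at (256,175) is empty. I'll measure the key in the hand, in tool axes.

```bash
cat > inhand.py <<'E'
import sys
from meas import *
s=bot.observe();z,C=load(sys.argv[1]);W=world(C,z['d']);p=z['p'].astype(int)
v,u=np.mgrid[0:384,0:512]
T=R.from_euler('xyz',s['tool_rot']).as_matrix()
L=(W-s['position'])@T*1000
red=(abs(u-256)<18)&(v>195)&(v<300)&(p[...,0]>60)&(p[...,1]<50)&(z['d']>0.02)
P=L[red];print(red.sum(),np.percentile(P,[2,25,50,75,98],axis=0).round(1))
top=P[P[:,2]<np.percentile(P[:,2],30)+3]
top=P[(P[:,2]<-30)]
print('top',len(top),rect(top/1000),np.median(top[:,2]))
q=T.T@np.array(s['position']); 
# also ray method with plane tool z=-38
f,cx,cy,o,Rm=C
r=np.stack([(u-cx)/f,(v-cy)/f,np.ones_like(u,float)],-1)@Rm.T@T
ol=(o-s['position'])@T
zt=(np.median(top[:,2]))/1000
Q=ol+r*((zt-ol[2])/r[...,2])[...,None]
mt=red&(L[...,2]<zt*1000+4); Q=Q[mt]*1000; print('plane',len(Q),rect(Q/1000),Q.min(0),Q.max(0))
# tilt: fit plane of top
A=np.c_[top[:,0],top[:,1],np.ones(len(top))];print(np.linalg.lstsq(A,top[:,2],rcond=None)[0])
E
python3 inhand.py w6
python3 -c "
import cv2
a=cv2.imread('pics/w6.png')[190:310,190:320];cv2.imwrite('pics/w6c.png',cv2.resize(a,None,fx=5,fy=5))"
```

```text
2000 [[-17.3  -6.4 -41.1]
 [ -6.   -3.5 -39.3]
 [  5.3  -0.1 -38.6]
 [ 14.    2.9 -35.6]
 [ 15.4   5.9  -3.7]]
top 1611 [array([-1.8,  0. ]), array([13.5, 34.9]), np.float64(89.2)] -38.91275489267724
plane 1512 [array([-0.9, -0.2]), array([35. , 13.2]), np.float64(0.3)] [-18.37813863  -6.91809834 -38.91275489] [ 16.58649018   6.42528007 -38.91275489]
[ 8.19535718e-02  2.05375710e-03 -3.85785820e+01]
```

View pics/w6c.png

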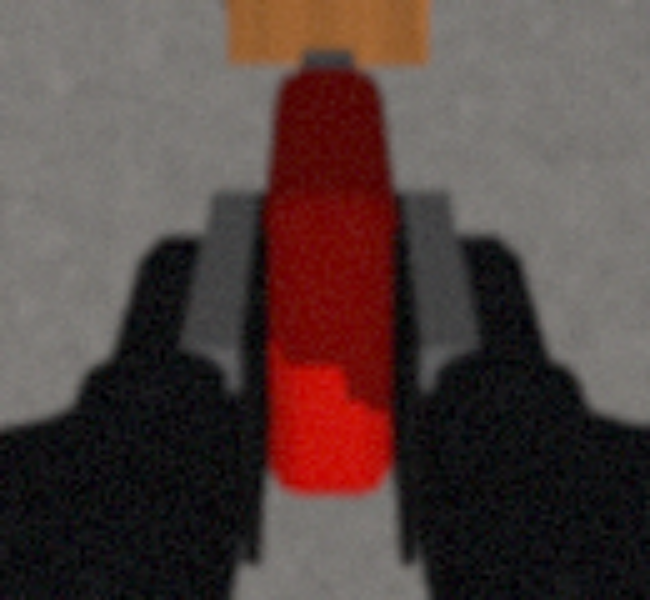

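```bash
cat >> inhand.py <<'E'
t=P[(P[:,2]<-30)&(P[:,0]<9)&(P[:,0]>-16)];
from scipy.optimize import least_squares
r=least_squares(lambda q:q[0]*t[:,0]+q[1]*t[:,1]+q[2]-t[:,2],[0,0,-39],loss='soft_l1');print('fit',r.x)
for a in range(-18,18,4):
    k=P[(P[:,0]>=a)&(P[:,0]<a+4)]; print(a,len(k),np.median(k[:,2]).round(2) if len(k) else '')
E
python3 inhand.py w6|tail -11
```

```text
[ 8.19535718e-02  2.05375710e-03 -3.85785820e+01]
fit [-3.84947826e-03  2.31306513e-03 -3.91396544e+01]
-18 134 -38.98
-14 172 -39.19
-10 171 -39.19
-6 183 -39.08
-2 170 -39.02
2 176 -39.23
6 187 -39.2
10 281 -38.22
14 503 -23.19
```

The key stands square in the hand. Its centre is about -0.9 mm along tool x and its lower end is 40.9 mm past the TCP. Carrying it over the lock.

```bash
python3 -m inch '[{"dx":-11,"dy":42.2,"dz":0,"rx":0,"ry":0,"rz":0,"hand":1},{"dx":-11,"dy":42.2,"dz":0,"rx":0,"ry":0,"rz":0,"hand":1},{"dx":-11,"dy":42.2,"dz":0,"rx":0,"ry":0,"rz":0,"hand":1},{"dx":-11,"dy":42.2,"dz":0,"rx":0,"ry":0,"rz":0,"hand":1},{"dx":-11,"dy":42.2,"dz":0,"rx":0,"ry":0,"rz":0,"hand":1},{"dx":-11,"dy":42.2,"dz":0,"rx":0,"ry":0,"rz":0,"hand":1},{"dx":-11,"dy":42.2,"dz":0,"rx":0,"ry":0,"rz":0,"hand":1},{"dx":-11,"dy":42.2,"dz":0,"rx":0,"ry":0,"rz":0,"hand":1},{"dx":-11,"dy":42.2,"dz":0,"rx":0,"ry":0,"rz":0,"hand":1},{"dx":0,"dy":0,"dz":0,"rx":0,"ry":0,"rz":0,"hand":1}]'; python3 -m inch '[{"dx":0,"dy":0,"dz":0,"rx":0,"ry":0,"rz":-0.102,"hand":1},{"dx":0,"dy":0,"dz":0,"rx":0,"ry":0,"rz":-0.102,"hand":1},{"dx":0,"dy":0,"dz":0,"rx":0,"ry":0,"rz":-0.102,"hand":1},{"dx":0,"dy":0,"dz":0,"rx":0,"ry":0,"rz":-0.102,"hand":1},{"dx":0,"dy":0,"dz":0,"rx":0,"ry":0,"rz":-0.102,"hand":1},{"dx":0,"dy":0,"dz":0,"rx":0,"ry":0,"rz":0,"hand":1},{"dx":0,"dy":0,"dz":0,"rx":0,"ry":0,"rz":0,"hand":1},{"dx":0,"dy":0,"dz":0,"rx":0,"ry":0,"rz":0,"hand":1}]'; python3 look.py w7
```

```text
clock: 8.65
position: [0.639, 0.0783, 0.201]
tool_rot: [3.139, -0.002, 3.087]
force: [-0.7, 0.1, -1.8]
grip_width: 0.0128
clock: 9.45
position: [0.6387, 0.0709, 0.2025]
tool_rot: [3.141, -0.001, -2.696]
force: [0.2, 0.2, -0.9]
grip_width: 0.0128
9.45 [-0.24  0.56  0.05  1.56 -0.03  1.02  1.84] [0.6387 0.0709 0.2025] [ 3.1414e+00 -7.0000e-04 -2.6960e+00] [ 0.2  0.2 -0.9] 0.0128
```

View pics/w7.png

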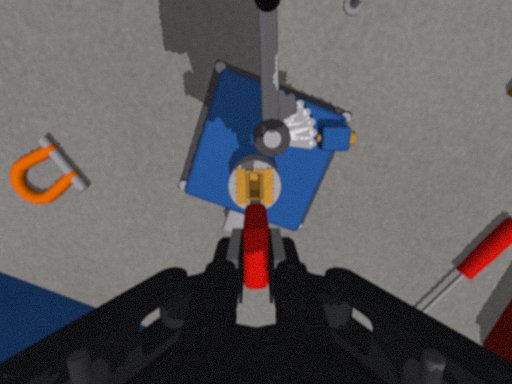

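Lock face at (255,184), with the slot lined up in the image with the key (bow at (256,245)). I'll check the slot axis and centre from here.

Run:
```python
from meas import *
z,C=load('w7');W=world(C,z['d']);p=z['p'].astype(int);v,u=np.mgrid[0:384,0:512]
Q=plane(C,0.09)
m=(np.hypot(u-255,v-184)<32)&(abs(W[...,2]-.09)<.004)&(p[...,0]>100)
(x,y),r=cv2.minEnclosingCircle(Q[m][:,:2].astype(np.float32)*1000);print('circ',x,y,r, np.median(W[m][:,2]))
b=(np.hypot(u-255,v-184)<32)&(p[...,0]-p[...,2]>50)&(p[...,0]>120); 
print('brass',rect(Q[b]))
d=(np.hypot(Q[...,0]-.6394,Q[...,1]-.072)<.014)&(p[...,0]<125)&(v<192)
print('dark',d.sum(),rect(Q[d]));X=Q[d][:,:2];print(X.mean(0))
bw=cv2.resize(z['p'][150:225,210:300,::-1],None,fx=7,fy=7,interpolation=cv2.INTER_CUBIC);cv2.imwrite('pics/c7.png',bw)
```

```text
circ 640.733642578125 70.2707748413086 27.402469635009766 0.08935759641204483
brass [array([641.8,  70.9]), array([39.9, 37.9]), np.float64(24.8)]
dark 130 [array([637.9,  68.7]), array([18. , 10.4]), np.float64(25.5)]
[0.64025844 0.07038423]
```

View pics/c7.png

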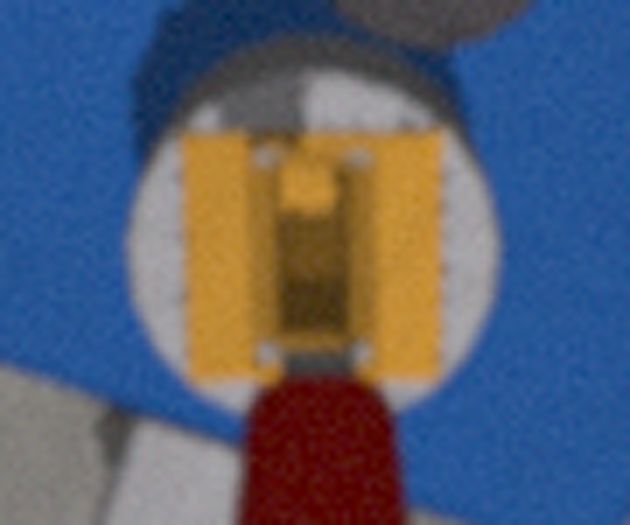

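Run:
```python
from meas import *
z,C=load('w7');Q=plane(C,0.09);s=bot.observe()
T=R.from_euler('xyz',s['tool_rot']).as_matrix()
for u,v in [(254.6,186.4),(255,185),(254.8,187)]:
    q=Q[int(v),int(u)]+(Q[int(v)+1,int(u)]-Q[int(v),int(u)])*(v%1)+(Q[int(v),int(u)+1]-Q[int(v),int(u)])*(u%1)
    print(q,((q-s['position'])@T*1000).round(1))
q=np.array([.6394,.0721,.09]);print(((q-s['position'])@T*1000).round(1))
```

```text
[0.64128644 0.07103564 0.09      ] [ -2.3  -1.1 112.6]
[0.63975732 0.07076522 0.09      ] [ -0.8  -0.7 112.6]
[0.64177692 0.07149898 0.09      ] [ -3.   -0.9 112.6]
[ -1.1   0.7 112.6]
```

Both estimates agree within 1.5 mm, well inside the 4 mm chamfer. Descending to just above the face, then slowly in.

```bash
python3 -m inch '[{"dx":-0.7,"dy":0,"dz":25,"rx":0,"ry":0,"rz":0,"hand":1},{"dx":0,"dy":0,"dz":25,"rx":0,"ry":0,"rz":0,"hand":1},{"dx":0,"dy":0,"dz":14,"rx":0,"ry":0,"rz":0,"hand":1},{"dx":0,"dy":0,"dz":0,"rx":0,"ry":0,"rz":0,"hand":1},{"dx":0,"dy":0,"dz":0,"rx":0,"ry":0,"rz":0,"hand":1}]'; python3 look.py w8; python3 -m inch '[{"dx":0,"dy":0,"dz":4,"rx":0,"ry":0,"rz":0,"hand":1},{"dx":0,"dy":0,"dz":4,"rx":0,"ry":0,"rz":0,"hand":1},{"dx":0,"dy":0,"dz":4,"rx":0,"ry":0,"rz":0,"hand":1},{"dx":0,"dy":0,"dz":3,"rx":0,"ry":0,"rz":0,"hand":1},{"dx":0,"dy":0,"dz":0,"rx":0,"ry":0,"rz":0,"hand":1}]'; python3 look.py w9
```

```text
clock: 10.0
position: [0.6399, 0.0713, 0.1395]
tool_rot: [-3.141, 0.0, -2.694]
force: [0.3, -0.8, -0.2]
grip_width: 0.0126
10.0 [-0.23  0.63  0.04  1.61 -0.03  0.9   1.84] [0.6399 0.0713 0.1395] [-3.1414e+00  4.0000e-04 -2.6939e+00] [ 0.3 -0.8 -0.2] 0.0126
clock: 10.55
position: [0.6393, 0.0713, 0.1234]
tool_rot: [3.141, -0.001, -2.693]
force: [0.5, 0.3, -0.4]
grip_width: 0.0124
10.55 [-0.23  0.65  0.04  1.63 -0.03  0.87  1.84] [0.6393 0.0713 0.1234] [ 3.1414e+00 -7.0000e-04 -2.6934e+00] [ 0.5  0.3 -0.4] 0.0124
```

View pics/w9.png

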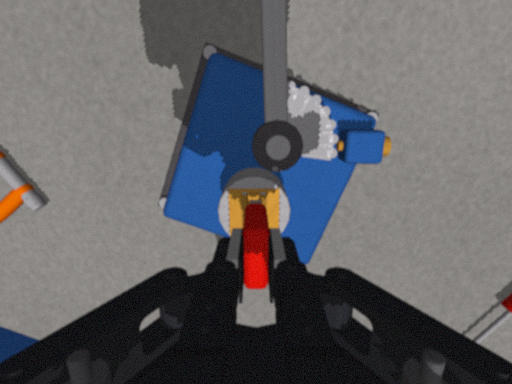

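The blade is 7.5 mm into the mouth with no contact force, and the bow at (256,245) is centred on the lock face at (253,210). Continuing down.

```bash
python3 -m inch '[{"dx":0,"dy":0,"dz":4,"rx":0,"ry":0,"rz":0,"hand":1},{"dx":0,"dy":0,"dz":4,"rx":0,"ry":0,"rz":0,"hand":1},{"dx":0,"dy":0,"dz":4,"rx":0,"ry":0,"rz":0,"hand":1},{"dx":0,"dy":0,"dz":4,"rx":0,"ry":0,"rz":0,"hand":1},{"dx":0,"dy":0,"dz":0,"rx":0,"ry":0,"rz":0,"hand":1}]'; python3 -m inch '[{"dx":0,"dy":0,"dz":3,"rx":0,"ry":0,"rz":0,"hand":1},{"dx":0,"dy":0,"dz":3,"rx":0,"ry":0,"rz":0,"hand":1},{"dx":0,"dy":0,"dz":2,"rx":0,"ry":0,"rz":0,"hand":1},{"dx":0,"dy":0,"dz":2,"rx":0,"ry":0,"rz":0,"hand":1},{"dx":0,"dy":0,"dz":0,"rx":0,"ry":0,"rz":0,"hand":1}]'
```

```text
clock: 11.1
position: [0.6392, 0.0713, 0.1072]
tool_rot: [3.141, -0.001, -2.693]
force: [0.3, 0.5, -1.4]
grip_width: 0.0124
clock: 11.6
position: [0.6397, 0.0713, 0.0982]
tool_rot: [-3.142, 0.0, -2.694]
force: [-0.8, 0.0, 2.6]
grip_width: 0.0125
```

```bash
python3 -m inch '[{"dx":0,"dy":0,"dz":1,"rx":0,"ry":0,"rz":0,"hand":1},{"dx":0,"dy":0,"dz":1,"rx":0,"ry":0,"rz":0,"hand":1},{"dx":0,"dy":0,"dz":0,"rx":0,"ry":0,"rz":0,"hand":1},{"dx":0,"dy":0,"dz":0,"rx":0,"ry":0,"rz":0,"hand":1}]'; python3 look.py w10;python3 inhand.py w10 | tail -12
```

```text
clock: 12.0
position: [0.6401, 0.0713, 0.0979]
tool_rot: [-3.141, 0.002, -2.694]
force: [-9.3, -1.2, 29.0]
grip_width: 0.0125
12.0 [-0.23  0.68  0.04  1.64 -0.03  0.82  1.84] [0.6401 0.0713 0.0979] [-3.1412e+00  1.7000e-03 -2.6937e+00] [-9.3 -1.2 29. ] 0.0125
plane 1559 [array([ 0. , -0.1]), array([35.4, 13.5]), np.float64(0.0)] [-17.65997588  -6.83722482 -37.45713928] [ 17.74238395   6.63667708 -37.45713928]
[ 5.95857243e-02  7.27899650e-04 -3.72885704e+01]
fit [-1.37235361e-02 -1.61628786e-03 -3.76764821e+01]
-18 125 -37.35
-14 163 -37.51
-10 178 -37.57
-6 183 -37.7
-2 182 -37.64
2 190 -37.71
6 191 -37.74
10 264 -37.0
14 594 -22.39
```

View pics/w10.png

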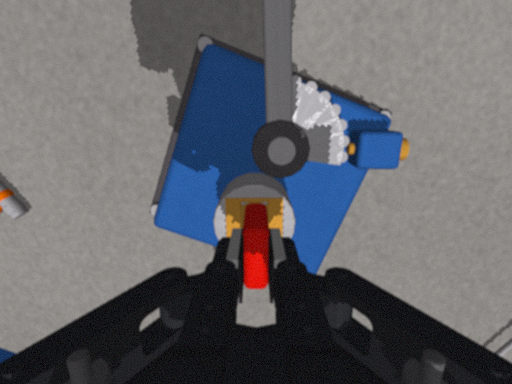

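The shoulder is seated: 29 N upward, and the bow top reads z=0.1356 (0.136 expected at full depth). I'll ease off a little and turn clockwise.

```bash
python3 -m inch '[{"dx":0,"dy":0,"dz":-0.8,"rx":0,"ry":0,"rz":0,"hand":1},{"dx":0,"dy":0,"dz":0,"rx":0,"ry":0,"rz":0.1,"hand":1},{"dx":0,"dy":0,"dz":0,"rx":0,"ry":0,"rz":0.12,"hand":1},{"dx":0,"dy":0,"dz":0,"rx":0,"ry":0,"rz":0.12,"hand":1},{"dx":0,"dy":0,"dz":0,"rx":0,"ry":0,"rz":0.12,"hand":1},{"dx":0,"dy":0,"dz":0,"rx":0,"ry":0,"rz":0.12,"hand":1},{"dx":0,"dy":0,"dz":0,"rx":0,"ry":0,"rz":0.12,"hand":1},{"dx":0,"dy":0,"dz":0,"rx":0,"ry":0,"rz":0.12,"hand":1},{"dx":0,"dy":0,"dz":0,"rx":0,"ry":0,"rz":0.1,"hand":1},{"dx":0,"dy":0,"dz":0,"rx":0,"ry":0,"rz":0,"hand":1}]' 80; python3 -c "
from h import *
s=bot.observe();print(s['moment'],s['qpos'].round(2))"; python3 look.py w11
```

```text
clock: 13.05
position: [0.641, 0.0717, 0.0981]
tool_rot: [3.14, 0.003, 2.666]
force: [0.4, 0.2, 14.7]
grip_width: 0.0119
[ 0.21718335 -0.18705957 -0.05938314] [-0.39  0.7   0.28  1.65 -0.25  0.82  1.1 ]
13.05 [-0.39  0.7   0.28  1.65 -0.25  0.82  1.1 ] [0.641  0.0717 0.0981] [3.1397e+00 2.8000e-03 2.6661e+00] [ 0.4  0.2 14.7] 0.0119
```

View pics/w11.png

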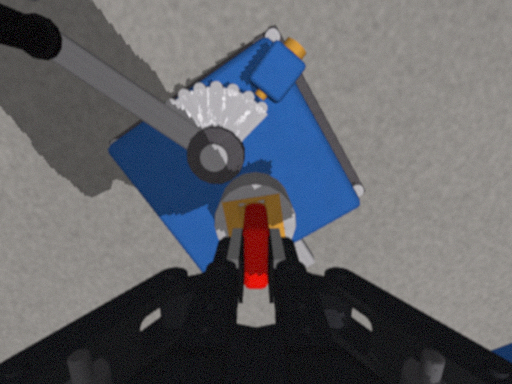

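Turned 0.92 rad so far; the brass face at (253,213) follows the key with a small lag. Continuing.

```bash
python3 -m inch '[{"dx":0,"dy":0,"dz":0,"rx":0,"ry":0,"rz":0.1,"hand":1},{"dx":0,"dy":0,"dz":0,"rx":0,"ry":0,"rz":0.1,"hand":1},{"dx":0,"dy":0,"dz":0,"rx":0,"ry":0,"rz":0.05,"hand":1},{"dx":0,"dy":0,"dz":0,"rx":0,"ry":0,"rz":0,"hand":1}]'; python3 -c "
from h import *
s=bot.observe();print(s['moment'],s['qpos'].round(2))";python3 -m inch '[{"dx":0,"dy":0,"dz":0,"rx":0,"ry":0,"rz":0.08,"hand":1},{"dx":0,"dy":0,"dz":0,"rx":0,"ry":0,"rz":0.05,"hand":1},{"dx":0,"dy":0,"dz":0,"rx":0,"ry":0,"rz":0,"hand":1}]'; python3 -c "
from h import *
s=bot.observe();print(s['moment'],s['qpos'].round(2))"; python3 look.py w12
```

```text
clock: 13.5
position: [0.6411, 0.0718, 0.0981]
tool_rot: [3.139, 0.002, 2.418]
force: [1.9, 0.8, 13.2]
grip_width: 0.012
[ 0.34444237 -0.45883305 -0.00626011] [-0.43  0.71  0.35  1.65 -0.31  0.83  0.9 ]
clock: 13.8
position: [0.6412, 0.0719, 0.0981]
tool_rot: [3.138, 0.002, 2.29]
force: [2.9, 0.6, 13.6]
grip_width: 0.0119
[ 0.30789968 -0.62923515  1.28685906] [-0.45  0.72  0.39  1.65 -0.34  0.83  0.8 ]
13.8 [-0.45  0.72  0.39  1.65 -0.34  0.83  0.8 ] [0.6412 0.0719 0.0981] [3.1385e+00 2.3000e-03 2.2898e+00] [ 2.9  0.6 13.6] 0.0119
```

View pics/w12.png

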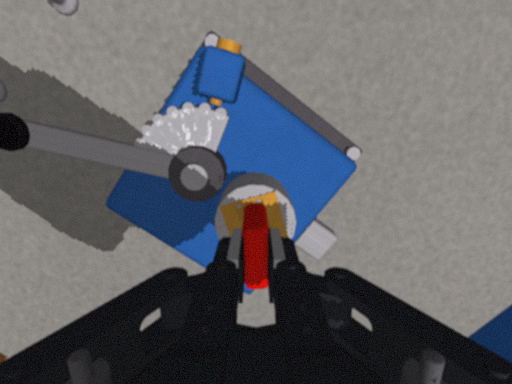

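The moment jumped to 1.29 N m (turning takes 0.1), so this is the stop. I'll check the brass edge angle and the lever at rest.

Run:
```python
from meas import *
z,C=load('w12');W=world(C,z['d']);p=z['p'].astype(int);v,u=np.mgrid[0:384,0:512]
Q=plane(C,0.09)
print(bot.observe()['clock'])
for n,(uu,vv) in {'w10':(254,210),'w11':(253,212),'w12':(254,212)}.items():
    z,C=load(n);p=z['p'].astype(int);Q=plane(C,.09)
    b=((p[...,0]-p[...,2]>35)&(p[...,1]>40)&(np.hypot(u-uu,v-vv)<45)&(v<222))
    cols=[]
    for c in range(228,284):
        if 243<c<268 and 0: continue
        r=np.where(b[:,c])[0]
        if len(r)>4: cols.append(Q[r[0],c][:2])
    P=np.array(cols); 
    l=cv2.fitLine(P.astype(np.float32)*1000,cv2.DIST_HUBER,0,.01,.01).ravel();print(n,len(P),np.degrees(np.arctan2(l[1],l[0])))
    a=z['p'][170:250,205:305,::-1]; cv2.imwrite(f'pics/b_{n}.png',cv2.resize(a,None,fx=6,fy=6,interpolation=cv2.INTER_CUBIC))
```

```text
13.85
w10 56 -64.33509
w11 55 71.67986
w12 55 57.764675
```

View pics/b_w12.png

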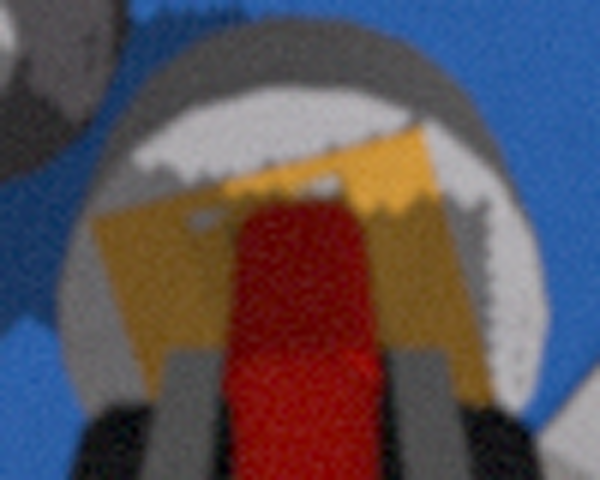

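The brass face turned from 25.6° to -32.2° world, or -37.2° in the housing frame. That matches the end of a ±0.65 rad range, so the lock is at its stop, and the hand moment agrees. Unwinding the twist within the play, then releasing.

```bash
python3 -m inch '[{"dx":0,"dy":0,"dz":0,"rx":0,"ry":0,"rz":-0.06,"hand":1},{"dx":0,"dy":0,"dz":0,"rx":0,"ry":0,"rz":-0.07,"hand":1},{"dx":0,"dy":0,"dz":0,"rx":0,"ry":0,"rz":0,"hand":1}]'; python3 -c "
from h import *
s=bot.observe();print(s['moment'])"; python3 -m inch '[{"dx":0,"dy":0,"dz":0,"rx":0,"ry":0,"rz":0,"hand":0.4},{"dx":0,"dy":0,"dz":0,"rx":0,"ry":0,"rz":0,"hand":0.4},{"dx":0,"dy":0,"dz":0,"rx":0,"ry":0,"rz":0,"hand":0.4},{"dx":0,"dy":0,"dz":0,"rx":0,"ry":0,"rz":0,"hand":0.4}]'; python3 look.py w13
```

```text
clock: 14.15
position: [0.641, 0.0718, 0.0981]
tool_rot: [3.139, 0.002, 2.423]
force: [1.0, 1.0, 13.7]
grip_width: 0.012
[ 0.40192328 -0.37346337  0.06791569]
clock: 14.55
position: [0.6394, 0.0713, 0.0965]
tool_rot: [-3.141, -0.0, 2.42]
force: [-0.1, -0.3, 0.9]
grip_width: 0.0256
14.55 [-0.43  0.71  0.35  1.65 -0.31  0.83  0.9 ] [0.6394 0.0713 0.0965] [-3.1412e+00 -2.0000e-04  2.4197e+00] [-0.1 -0.3  0.9] 0.0256
```

View pics/w13.png

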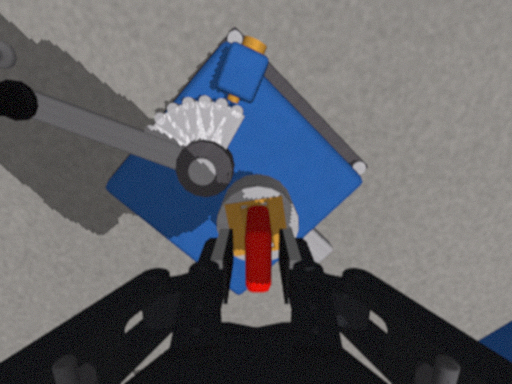

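The fingers are clear of the bow at (258,248). Lifting and looking back at the lock.

```bash
python3 -m inch '[{"dx":0,"dy":0,"dz":-8,"rx":0,"ry":0,"rz":0,"hand":0.4},{"dx":0,"dy":0,"dz":-12,"rx":0,"ry":0,"rz":0,"hand":0.4},{"dx":0,"dy":0,"dz":-25,"rx":0,"ry":0,"rz":0,"hand":0.4},{"dx":0,"dy":0,"dz":-35,"rx":0,"ry":0,"rz":0,"hand":-0.5},{"dx":0,"dy":0,"dz":-40,"rx":0,"ry":0,"rz":0,"hand":-1},{"dx":0,"dy":0,"dz":0,"rx":0,"ry":0,"rz":0,"hand":-1},{"dx":0,"dy":0,"dz":0,"rx":0,"ry":0,"rz":0,"hand":-1},{"dx":0,"dy":0,"dz":0,"rx":0,"ry":0,"rz":0,"hand":-1}]'; python3 look.py w14
python3 - <<'E'
from meas import *
z,C=load('w14');W=world(C,z['d']);p=z['p'].astype(int);v,u=np.mgrid[0:384,0:512]
red=(p[...,0]>60)&(p[...,1]<50)&(W[...,2]>.1)&(W[...,2]<.15)&(np.hypot(W[...,0]-.64,W[...,1]-.072)<.03)
t=red&(W[...,2]>.131); print('bow',red.sum(),rect(plane(C,.136)[t]),np.median(W[t][:,2]))
near=(np.hypot(W[...,0]-.64,W[...,1]-.072)<.03)
m=near&(abs(W[...,2]-.09)<.004);print(cv2.minEnclosingCircle(W[m][:,:2].astype(np.float32)*1000))
b=near&(p[...,0]-p[...,2]>30)&(p[...,1]>40);print('brass',rect(plane(C,.09)[b]))
bl=(p[...,2]-p[...,0]>30)&(abs(W[...,2]-0.05)<0.006)&(np.hypot(W[...,0]-.613,W[...,1]-.07)<.115)
print('blue',rect(W[bl]))
g=(np.hypot(W[...,0]-.474,W[...,1]-.007)<.025)&(abs(W[...,2]-.129)<.004)
print('grip',g.sum(),cv2.minEnclosingCircle(plane(C,.129)[g][:,:2].astype(np.float32)*1000) if g.sum() else '')
E
```

```text
clock: 15.4
position: [0.6391, 0.0714, 0.2164]
tool_rot: [-3.141, -0.001, 2.42]
force: [0.6, -0.2, 0.0]
grip_width: 0.0856
15.4 [-0.46  0.58  0.41  1.56 -0.25  1.06  0.86] [0.6391 0.0714 0.2164] [-3.1411e+00 -6.0000e-04  2.4198e+00] [ 0.6 -0.2  0. ] 0.0856
bow 581 [array([641.1,  71.3]), array([13.1, 34.6]), np.float64(48.7)] 0.13549635041454253
((640.9498291015625, 71.22457885742188), 27.821983337402344)
brass [array([684.6, -20. ]), array([ 50.7, 252.9]), np.float64(25.4)]
blue [array([615.2,  68.4]), array([149.4, 149.6]), np.float64(5.4)]
grip 395 ((477.56365966796875, 6.732129096984863), 9.830901145935059)
```

View pics/w14.png

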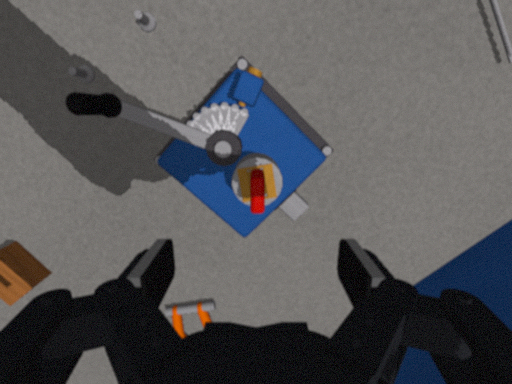

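The key is seated, with its bow top at z 0.1355 and 0.2 mm off the lock centre. The lever is at rest, with its grip at image (90,103). Moving over the grip.

```bash
python3 -m inch '[{"dx":20,"dy":-39.2,"dz":0,"rx":0,"ry":0,"rz":0,"hand":-1},{"dx":20,"dy":-39.2,"dz":0,"rx":0,"ry":0,"rz":0,"hand":-1},{"dx":20,"dy":-39.2,"dz":0,"rx":0,"ry":0,"rz":0,"hand":-1},{"dx":20,"dy":-39.2,"dz":0,"rx":0,"ry":0,"rz":0,"hand":-1},{"dx":0,"dy":0,"dz":0,"rx":0,"ry":0,"rz":-0.13,"hand":-1},{"dx":0,"dy":0,"dz":0,"rx":0,"ry":0,"rz":-0.13,"hand":-1},{"dx":0,"dy":0,"dz":0,"rx":0,"ry":0,"rz":-0.13,"hand":-1},{"dx":0,"dy":0,"dz":0,"rx":0,"ry":0,"rz":-0.13,"hand":-1},{"dx":0,"dy":0,"dz":0,"rx":0,"ry":0,"rz":0,"hand":-1},{"dx":0,"dy":0,"dz":0,"rx":0,"ry":0,"rz":0,"hand":-1}]'; python3 look.py w15
cat > lev.py <<'E'
import sys
from meas import *
z,C=load(sys.argv[1]);W=world(C,z['d']);p=z['p'].astype(int);v,u=np.mgrid[0:384,0:512]
H=np.array([.5895,.0672])
r=np.hypot(W[...,0]-H[0],W[...,1]-H[1])
g=(abs(r-.13)<.018)&(abs(W[...,2]-.129)<.005)&(p.max(-1)<90)&(v<300)
if g.sum(): 
    P=plane(C,.129)[g]; print('grip',g.sum(),rect(P),cv2.minEnclosingCircle(P[:,:2].astype(np.float32)*1000))
m=(np.hypot(W[...,0]-.64,W[...,1]-.072)<.03)&(abs(W[...,2]-.09)<.004)
if m.sum(): print('lock',m.sum(),cv2.minEnclosingCircle(plane(C,.09)[m][:,:2].astype(np.float32)*1000))
b=(np.hypot(W[...,0]-.64,W[...,1]-.072)<.03)&(p[...,0]-p[...,2]>30)&(p[...,1]>40)&(abs(W[...,2]-.09)<.01)
if b.sum(): print('brass',b.sum(),rect(plane(C,.09)[b]))
t=(p[...,0]>60)&(p[...,1]<50)&(abs(W[...,2]-.136)<.005)&(np.hypot(W[...,0]-.64,W[...,1]-.072)<.03)
if t.sum(): print('bow',t.sum(),rect(plane(C,.136)[t]),np.median(W[t][:,2]))
# lever arm
a=(r>.04)&(r<.115)&(abs(W[...,2]-.064)<.006)&(v<330)
if a.sum():
    X=plane(C,.067)[a][:,:2]-H; th=np.degrees(np.arctan2(X[:,1],X[:,0]))%360; print('arm',a.sum(),np.percentile(th,[10,50,90]))
E
python3 lev.py w15
```

```text
clock: 16.45
position: [0.4756, 0.0063, 0.2163]
tool_rot: [-3.141, -0.001, 2.935]
force: [-0.2, 0.9, 0.0]
grip_width: 0.0855
16.45 [-0.41  0.29  0.34  1.99 -0.12  0.89  1.36] [0.4756 0.0063 0.2163] [-3.1412e+00 -7.0000e-04  2.9354e+00] [-0.2  0.9  0. ] 0.0855
grip 319 [array([474.2,   5. ]), array([18.9, 18.6]), np.float64(78.2)] ((474.2475891113281, 5.238485813140869), 9.70201587677002)
lock 600 ((636.930419921875, 65.63134765625), 27.546958923339844)
brass 294 [array([637.6,  65. ]), array([24.6, 39.2]), np.float64(57.2)]
bow 64 [array([633.9,  64.6]), array([ 2.8, 32.3]), np.float64(49.9)] 0.1324508713873433
arm 1505 [122.7043065  203.7458393  213.45686736]
```

View pics/w15.png

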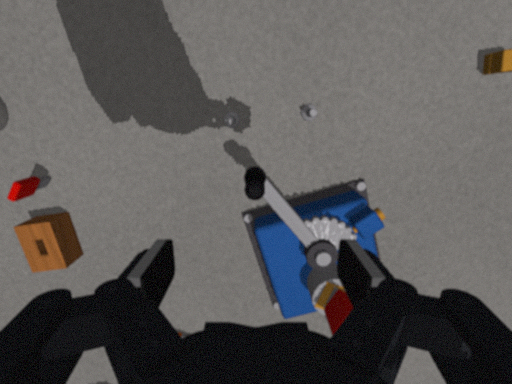

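The brass edges are at 57°/-33°, so the lock is still at its stop. The grip top at (255,182) measures (0.4742, 0.0052), right below the TCP. Descending around it.

```bash
python3 -m inch '[{"dx":1,"dy":-0.6,"dz":35,"rx":0,"ry":0,"rz":0,"hand":-1},{"dx":0,"dy":0,"dz":35,"rx":0,"ry":0,"rz":0,"hand":-1},{"dx":0,"dy":0,"dz":30,"rx":0,"ry":0,"rz":0,"hand":-1},{"dx":0,"dy":0,"dz":20,"rx":0,"ry":0,"rz":0,"hand":-1},{"dx":0,"dy":0,"dz":14,"rx":0,"ry":0,"rz":0,"hand":-1},{"dx":0,"dy":0,"dz":0,"rx":0,"ry":0,"rz":0,"hand":-1},{"dx":0,"dy":0,"dz":0,"rx":0,"ry":0,"rz":0,"hand":-1}]'; python3 look.py w16
```

```text
clock: 17.2
position: [0.4748, 0.006, 0.0829]
tool_rot: [-3.141, -0.0, 2.938]
force: [0.6, 0.1, -0.3]
grip_width: 0.0854
17.2 [-0.33  0.5   0.26  2.1  -0.23  0.56  1.46] [0.4748 0.006  0.0829] [-3.1411e+00 -3.0000e-04  2.9381e+00] [ 0.6  0.1 -0.3] 0.0854
```

View pics/w16.png

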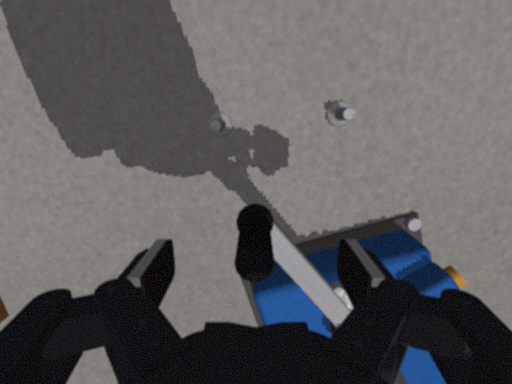

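The grip at (256,245) is centred between the fingers. Closing.

```bash
python3 -m inch '[{"dx":0,"dy":0,"dz":0,"rx":0,"ry":0,"rz":0,"hand":0.3},{"dx":0,"dy":0,"dz":0,"rx":0,"ry":0,"rz":0,"hand":1},{"dx":0,"dy":0,"dz":0,"rx":0,"ry":0,"rz":0,"hand":1},{"dx":0,"dy":0,"dz":0,"rx":0,"ry":0,"rz":0,"hand":1},{"dx":0,"dy":0,"dz":0,"rx":0,"ry":0,"rz":0,"hand":1},{"dx":0,"dy":0,"dz":0,"rx":0,"ry":0,"rz":0,"hand":1},{"dx":0,"dy":0,"dz":0,"rx":0,"ry":0,"rz":0,"hand":1},{"dx":0,"dy":0,"dz":0,"rx":0,"ry":0,"rz":0,"hand":1}]' 60; python3 look.py w17
python3 - <<'E'
import numpy as np
yaw=2.938
for H in [np.array([.5887,.0675])]:
    a0=np.degrees(np.arctan2(.006-H[1],.4748-H[0]));print(a0%360,np.hypot(.006-H[1],.4748-H[0]))
tx=np.array([np.cos(yaw),np.sin(yaw)]);ty=np.array([np.sin(yaw),-np.cos(yaw)])
H=np.array([.4748,.006])-.13*np.array([np.cos(np.radians(208.1)),np.sin(np.radians(208.1))]);print(H)
prev=None
for k in np.arange(0,0.80,0.05):
    a=np.radians(208.1)-k; g=H+.13*np.array([np.cos(a),np.sin(a)])
    if prev is not None: d=(g-prev)*1000; print(round(k,2),g.round(4),'dx %.2f dy %.2f'%(d@tx,d@ty))
    prev=g
E
```

```text
clock: 18.05
position: [0.4748, 0.0055, 0.0831]
tool_rot: [-3.141, 0.0, 2.939]
force: [-1.7, -4.5, 9.0]
grip_width: 0.0177
18.05 [-0.33  0.5   0.26  2.11 -0.23  0.56  1.46] [0.4748 0.0055 0.0831] [-3.1412e+00  3.0000e-04  2.9391e+00] [-1.7 -4.5  9. ] 0.0177
208.36670943870115 0.12944288315701255
[0.58947649 0.06723154]
0.05 [0.4719 0.0118] dx 4.03 dy 5.10
0.1 [0.4693 0.0178] dx 3.77 dy 5.29
0.15 [0.4669 0.0238] dx 3.50 dy 5.48
0.2 [0.4649 0.03  ] dx 3.22 dy 5.64
0.25 [0.4632 0.0363] dx 2.94 dy 5.80
0.3 [0.4618 0.0426] dx 2.64 dy 5.94
0.35 [0.4608 0.049 ] dx 2.34 dy 6.06
0.4 [0.46   0.0555] dx 2.04 dy 6.17
0.45 [0.4596 0.062 ] dx 1.73 dy 6.27
0.5 [0.4595 0.0685] dx 1.41 dy 6.34
0.55 [0.4597 0.075 ] dx 1.09 dy 6.41
0.6 [0.4603 0.0814] dx 0.77 dy 6.45
0.65 [0.4611 0.0879] dx 0.45 dy 6.48
0.7 [0.4623 0.0943] dx 0.12 dy 6.50
0.75 [0.4638 0.1006] dx -0.20 dy 6.50
```

View pics/w17.png

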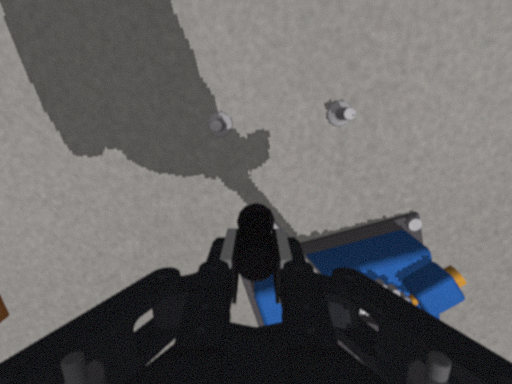

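The grip is held at an opening of 17.7 mm. Swinging about 0.25 rad first.

```bash
python3 -m inch '[{"dx":4.0,"dy":5.1,"dz":0,"rx":0,"ry":0,"rz":0,"hand":1},{"dx":3.8,"dy":5.3,"dz":0,"rx":0,"ry":0,"rz":0,"hand":1},{"dx":3.5,"dy":5.5,"dz":0,"rx":0,"ry":0,"rz":0,"hand":1},{"dx":3.2,"dy":5.6,"dz":0,"rx":0,"ry":0,"rz":0,"hand":1},{"dx":2.9,"dy":5.8,"dz":0,"rx":0,"ry":0,"rz":0,"hand":1},{"dx":0,"dy":0,"dz":0,"rx":0,"ry":0,"rz":0,"hand":1},{"dx":0,"dy":0,"dz":0,"rx":0,"ry":0,"rz":0,"hand":1}]'; python3 look.py w18; python3 lev.py w18
```

```text
clock: 18.8
position: [0.4632, 0.0358, 0.083]
tool_rot: [-3.141, 0.0, 2.939]
force: [-2.9, -4.3, 10.2]
grip_width: 0.0175
18.8 [-0.41  0.49  0.26  2.13 -0.23  0.55  1.4 ] [0.4632 0.0358 0.083 ] [-3.1411e+00  3.0000e-04  2.9393e+00] [-2.9 -4.3 10.2] 0.0175
grip 1721 [array([462.9,  36.1]), array([45.9, 26.6]), np.float64(78.4)] ((459.0665283203125, 36.85702896118164), 22.945659637451172)
arm 466 [113.73241843 122.85218461 130.93687161]
```

View pics/w18.png

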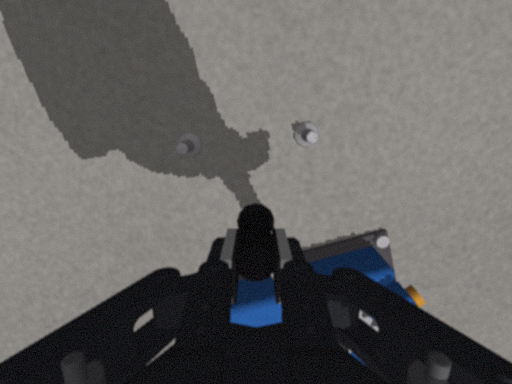

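The grip stays in the hand at (256,245), with force only at spring level: one click. On to the second and third.

```bash
python3 -m inch '[{"dx":2.6,"dy":5.9,"dz":0,"rx":0,"ry":0,"rz":0,"hand":1},{"dx":2.3,"dy":6.1,"dz":0,"rx":0,"ry":0,"rz":0,"hand":1},{"dx":2.0,"dy":6.2,"dz":0,"rx":0,"ry":0,"rz":0,"hand":1},{"dx":1.7,"dy":6.3,"dz":0,"rx":0,"ry":0,"rz":0,"hand":1},{"dx":1.4,"dy":6.3,"dz":0,"rx":0,"ry":0,"rz":0,"hand":1},{"dx":0,"dy":0,"dz":0,"rx":0,"ry":0,"rz":0,"hand":1}]'; python3 -m inch '[{"dx":1.1,"dy":6.4,"dz":0,"rx":0,"ry":0,"rz":0,"hand":1},{"dx":0.8,"dy":6.4,"dz":0,"rx":0,"ry":0,"rz":0,"hand":1},{"dx":0.5,"dy":6.5,"dz":0,"rx":0,"ry":0,"rz":0,"hand":1},{"dx":0.1,"dy":6.5,"dz":0,"rx":0,"ry":0,"rz":0,"hand":1},{"dx":-0.2,"dy":6.2,"dz":0,"rx":0,"ry":0,"rz":0,"hand":1},{"dx":0,"dy":0,"dz":0,"rx":0,"ry":0,"rz":0,"hand":1},{"dx":0,"dy":0,"dz":0,"rx":0,"ry":0,"rz":0,"hand":1},{"dx":0,"dy":0,"dz":0,"rx":0,"ry":0,"rz":0,"hand":1}]'; python3 look.py w19
python3 - <<'E'
from h import *
for n in ['scene','top']:
    p,d=bot.grab_frame(n);cv2.imwrite(f'pics/{n}19.png',p[:,:,::-1]);np.savez(f'{n}19.npz',p=p,d=d)
s=bot.observe()
for H in ([.5895,.0672],[.5887,.0675]):
    x=s['position'][:2]-H;print(np.hypot(*x),np.radians(208.1)-np.arctan2(x[1],x[0])%(2*np.pi))
E
```

```text
clock: 19.45
position: [0.4595, 0.0684, 0.083]
tool_rot: [-3.141, -0.0, 2.94]
force: [-2.1, -6.0, 12.7]
grip_width: 0.0181
clock: 20.25
position: [0.4638, 0.0998, 0.083]
tool_rot: [-3.141, 0.0, 2.939]
force: [-2.3, -4.7, 10.8]
grip_width: 0.0181
20.25 [-0.54  0.5   0.27  2.11 -0.24  0.56  1.27] [0.4638 0.0998 0.083 ] [-3.1413e+00  2.0000e-04  2.9392e+00] [-2.3 -4.7 10.8] 0.0181
0.12986593394701298 0.7439206592087975
0.12901629615783808 0.7432246882034983
```

View pics/w19.png

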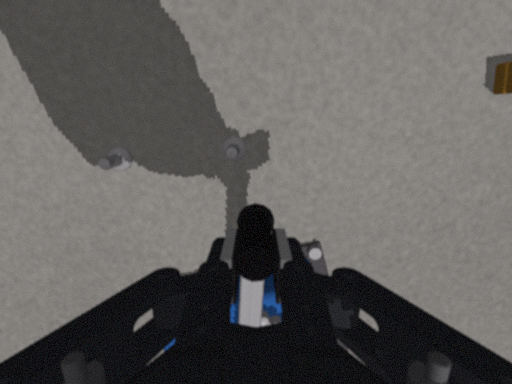

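View pics/scene19.png

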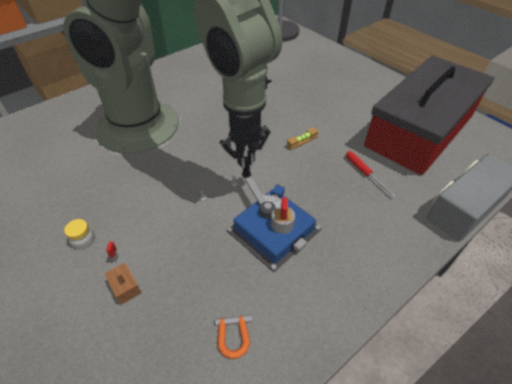

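View pics/top19.png

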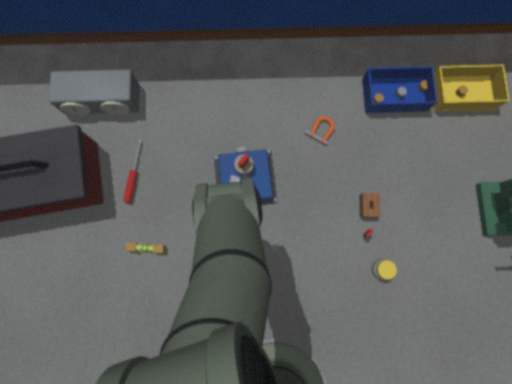

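The lever's swing by chord is 94.9 mm, or 0.747 rad. The scene shows the key upright in the lock at (283,210) and the bystanders in place. Final check of the lock, then handing in.

Run:
```python
from h import *
C=cam('scene');z=np.load('scene19.npz');W=world(C,z['d']);p=z['p'].astype(int)
r=np.hypot(W[...,0]-.64,W[...,1]-.072)
t=(p[...,0]>70)&(p[...,1]<60)&(r<.04)&(W[...,2]>.09)
print(t.sum(),W[t].mean(0),np.percentile(W[t][:,2],[2,98]))
top=t&(W[...,2]>.13);print(cv2.minAreaRect(W[top][:,:2].astype(np.float32)*1000))
print(bot.observe()['force'],bot.observe()['clock']); print(bot.job_done())
```

```text
102 [0.64958609 0.0625126  0.12308357] [0.09573492 0.13700067]
((644.736328125, 67.3815689086914), (9.219614028930664, 31.147762298583984), 48.0051383972168)
[-3.20686677 -3.38837734  9.37450854] 20.4
the job is handed in; nothing more can be done
None
```

I handed the job in at 20.4 s. The red key is in the lock and turned to its stop. The lever is at its third click, with the gripper still holding its grip. No verdict was reported.

- **Key choice:** I took the full-size key from the wooden rack. The smaller red look-alike was left alone.
- **Key depth:** The shoulder seated with 29 N on the tool. The bow top read z = 0.1355 m against 0.136 expected. After release the key was about 0.2 mm from the lock centre.
- **Lock turn:** The moment rose to 1.3 N m at the stop, where turning takes about 0.1. The brass face turned about 58°. From where it ended I put the joint at about 1.3 rad, though I did not read the joint directly.
- **Lever:** The grip moved along a 95 mm chord, giving 0.744–0.747 rad against 0.75 for the third click. It is held at 60 N grip, and the fourth click was never approached.
- **Bystanders:** In the last pictures the shackle, level, driver, grease tin and rivets looked unmoved. I did not measure this.
- **Disagreements:** The scene camera put the bow about 7 mm from the wrist camera's position. It sees mostly one side of the bow at coarse resolution, so I went by the wrist camera. The networks also gave a few wrong hits, such as the lock labelled "key", which I dropped after checking the pictures.

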